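# Load the bail-arm crate of a sample mixer, stack its tray and start it

## Task

Load and start the sample mixer: swing both wire bail arms of its grey crate right out until they lie flat beyond the ends, lay all the thick screw-cap tubes (not the slim one) in the crate, then swing both bails back in until they lie flat across the mouth and stand the white handled tray on them, centred, level and square with the crate, its foot rails astride the two bars. Only then twist the black start knob clockwise to its stop and let it spring back. Do not knock over or shift the amber bottle or the beaker, and leave the slim tube out of the crate.

Things in the scene. Friction and masses are not known exactly. Their poses are not given: they have to be found in the camera images.
- bail_left (a joint): Left bail of the grey crate on the mixer: a steel wire U hinged at the crate's left (+y) end. 0 = swung in, lying flat across the mouth; 3.14 = swung right out, lying flat beyond the crate's left end; 1.57 = standing up. The hinge is a little stiff (0.04 N m, under 1 N at the bar): the arm stays where it is left.
- bail_left_bar (a point): Middle of the left bail's cross bar: a round bar 10 mm thick, 150 mm long, parallel to the crate's x axis, 60 mm from the hinge line, free to turn in the fingers' grip. Thin side arms at its ends.
- bail_left_hinge (a point): Middle of the left bail's hinge line (parallel to the crate's x axis), 65 mm above the crate's inner floor, 5 mm above the rim, at the crate's left end. The bar travels on a circle of 60 mm radius about it, over the top.
- bail_right (a joint): Right bail, hinged at the crate's right (-y) end, the mirror image of the left: 0 = in, flat across the mouth; 3.14 = right out, flat beyond the right end. Same stiffness.
- bail_right_bar (a point): Middle of the right bail's cross bar, as for the left one.
- bail_right_hinge (a point): Middle of the right bail's hinge line, as for the left one.
- crate_floor (a point): Centre of the inner floor of the open grey crate fixed on top of the white mixer, 36 mm above the bench. Axes: x away from the robot (across the crate), y to the left (along it, from bail to bail), z up. Inside 136 mm (x) by 200 mm (y), walls 4 mm thick, rim 60 mm above this floor. Mixer and crate are fixed to the bench, at a place and yaw that vary.
- crate_top (a point): Point over the crate's middle, 70 mm above its inner floor, same axes: level with the tops of the two bail bars when both are in; the bars then run along x at 40 mm either side of it in y. The stacked tray's tray_under comes to rest on this point.
- start_knob (a joint): Black spring-return start knob on the mixer's front deck: 0 at rest, grows as it is turned clockwise seen from above, to its stop at 1.2 rad (about 0.1 N m there); let go, it springs back to 0.
- knob_grip (a point): Centre of the knob's raised grip bar, 42 mm long, 12 mm wide and 22 mm high, 50 mm above the bench, on the vertical turning axis, 140 mm from the crate's middle towards the robot. The bar lies along this point's x axis (which turns with the knob; at rest it is the crate's x axis).
- tray_handle (a point): Centre of the grip of the loose white handled tray (110 mm in x by 150 mm in y, 40 mm deep, 0.22 kg), 80 mm above the bench. The handle bridges the tray from front to back: a straight web along x, 10 mm thick, 18 mm high, about 100 mm long, with a 20 mm wide flange on top, whose upper face is 14 mm above this point.
- tray_under (a point): Centre of the tray's flat underside, 72 mm straight below tray_handle. Two foot rails, 8 mm deep, run across the tray (along its x) below this face with 104 mm between them; they drop outside the two bail bars, which measure 90 mm over their outer sides, and this face rests on the bars. The tray may stand either way round.
- slim_tube: Bystander: slim 15 ml screw-cap tube, 22 mm thick, 118 mm long, lying on the bench; origin at the middle of its underside. It is not part of the load.
- amber_bottle: Bystander: amber bottle with a black cap, 54 mm across, 115 mm high, standing on the bench just behind the mixer (another stands farther back); origin at the centre of its underside, z up.
- glass_beaker: Bystander: clear glass beaker, 53 mm across, 65 mm high, standing on the bench; origin at the centre of its underside, z up.
- tube_1_centre (a point): Centre of a thick 50 ml screw-cap tube lying on its side (absent in some starts), 17 mm above what it lies on: 114 mm long along this point's y axis, barrel about 29 mm thick, cap 34 mm at its -y end; 0.04 kg. It does not roll.
- tube_2_centre (a point): Centre of a thick 50 ml screw-cap tube lying on its side (absent in some starts), 17 mm above what it lies on: 114 mm long along this point's y axis, barrel about 29 mm thick, cap 34 mm at its -y end; 0.04 kg. It does not roll.
- tube_3_centre (a point): Centre of a thick 50 ml screw-cap tube lying on its side (absent in some starts), 17 mm above what it lies on: 114 mm long along this point's y axis, barrel about 29 mm thick, cap 34 mm at its -y end; 0.04 kg. It does not roll.

How it is judged:
By the outcome, as a careful person would: the job done as asked, in the order asked, and still so for the second after the job is handed in, with the robot touching nothing.
Of tube_1, tube_2, tube_3 only 2 to 3 are there at a start; the rules pass over those that are not, and their reading is None.
At some moment in a run one of tube_1, tube_2, tube_3 may be knocked a few centimetres aside while the robot is not near it.
Once in a run the grip may slacken for a moment while it holds something.
It also fails if it takes over 210 s, if anything falls off the work surface, if the arm or the gripper's body presses on something with over 40 N, if the wrist force passes 120 N, or if a joint passes its speed limit or range.

## Robot

A 7-joint arm with a two-finger parallel gripper is mounted at the origin on a cart in front of the work surface, level with it; the furniture and walls round the work are solid. World frame = base frame: x ahead of the robot, y to its left, z up, the work surface at z = 0. Lengths are in m, angles in rad, forces in N, time in s.
With the tool pointing down it reaches from about 0.4 to 0.85 m from the base axis. Payload 4.5 kg.
Tool frame: the origin (TCP) lies at the very end of the fingers, on their centre line; the grasp point (between the pads) lies 19 mm behind it; z points along the fingers, y is the line along which they close (so a half turn about z gives the same grasp; the last joint's range is limited). The gripper opens to 88 mm and grips with 3 to 60 N. Pads are 18 mm wide; open, the fingers measure 123 mm over their backs; the gripper's body (75 mm by 187 mm) begins 45 mm behind the grasp point.
Start: joints at [1.376, 0.689, -0.195, 1.565, 0.157, 0.902, -0.215], TCP at [0.142, -0.609, 0.239] pointing down, gripper open.
Joint ranges: [-3.01, 3.01], [-0.46, 2.08], [-1.47, 1.51], [0.13, 2.56], [-1, 4.14], [0.04, 2.09], [-2.66, 2.66]. Speed limits (rad/s): [2.57, 2.57, 3.14, 3.14, 3.14, 3.14, 3.14].

## Interface

Orientations are given as a unit quaternion [x, y, z, w].
In Python, from plant import r, eyes, nets gives the robot as it stands.
- The arm moves only by the shell command python3 -m pendant 'ROWS' [FORCE]. ROWS is JSON, a list of rows, each an object of numbers: "claw": the opening, from 0 (shut) to 1 (fully open); "dx", "dy", "dz": the shift along the world's x, y, z in mm; "twist": the turn about the world's z in rad. In form: [{"claw": .., "dx": .., "dy": .., "dz": .., "twist": ..}, ...]. A call has 1 to 8 rows; each row is the pose to reach, as a shift and turn from the pose commanded when the call began; what a row does not reach only later rows make up. A row lasts 1/10 s, in which the tool goes at most 50 mm and 8.59 degrees, less where a joint would pass 70% of its speed; a pose out of reach is approached as far as the arm can. A call with a gripper value outside its range is refused whole. The fingers move at their own pace and stop on an object; FORCE is the grip in N (left out, the last holds). Time passes only in rows, so rows that repeat a pose let the fingers close. It gives the time, the measured TCP pose, the force, the opening and the grip force at its end, in the units of the state.
- r.get_state(): the state, without advancing time (a new reading comes with each control period).
- eyes.snapshot(name): name is "side" or "top"; returns (picture, depth): 384x512x3 uint8, blue, green, red; 384x512 float32, m along the optical axis (not along the pixel's ray), 0 where there is no reading.
- eyes.camera_info(name): a dict with "K" (3x3 intrinsics, pixels), "world_to_cam" (4x4, takes a point from world to camera coordinates). Camera axes: x right, y down, z forward; pixel columns grow to the right and rows downward; lengths in m; the calibration is good to about 2 mm. A picture is of the moment at which its call begins. camera_info takes no time and is no camera call.
- r.finish_job(): hands the job in; it is judged then, once.
Trained networks look in the newest picture that a camera, given by its name, has taken for a name from the list of things; names that differ only in an ending like _2 or _b are one class to them, and where a whole thing is asked for, a point or a joint stands for the part that bears it (a point fixed in the world has none). Each returns a list of dicts, best first, with "confidence" (0 to 1); they miss things now and then, are a little off and sometimes report something else, mostly with a low value. They report only what shows in the picture. A call takes as long as a camera call.
- nets.spot_in(camera, query): "box" ([left, top, width, height] as shares, 0 to 1, of the picture: columns of its width, rows of its height, round what is visible of it).
- nets.place_of(camera, query): "position" ([column, row] as shares, 0 to 1, of the picture: columns of its width, rows of its height: a listed point, or the origin of a listed thing).
The state is a dict: "clock": time; "q": joint angles; "qd": joint speeds; "joint_torque": joint torques, N m; "tool_pos": TCP position; "eef_rot": TCP orientation; "contact_force": force on the tool from outside, world axes, zero at the start; "moment": the same for the moment, N m; "opening": opening from 0.0 (shut) to 1.0 (fully open); "finger_force": force on a finger pad.
Only numpy, scipy, OpenCV 4.12 (cv2) and the standard library are available. Lean on these libraries where they do the work, as an engineer would, in place of code of your own. Each camera call takes 0.05 s, during which the arm holds its last target. There are 200 camera calls.

## Working session

There is one attempt and no reset: what is moved stays moved. The work goes in short steps, Python scripts to look and compute and a shell command to move; the robot and the scene stay as the last step left them, time stands still between calls to the robot, and variables do not carry over. Pictures are saved under pics/ and viewed, at most 14 in all, crops included, and the job is handed in when it is done.

```bash
mkdir -p pics; ls
cat > h.py <<'E'
import numpy as np, cv2
from plant import r, eyes, nets
def snap(c,name=None):
    p,d=eyes.snapshot(c)
    if name: cv2.imwrite('pics/'+name,p)
    return p,d
def info(c):
    i=eyes.camera_info(c); return np.array(i['K']),np.array(i['world_to_cam'])
def ray_z(c,u,v,z):
    K,T=info(c); R=T[:3,:3];t=T[:3,3]; o=-R.T@t; d=R.T@np.linalg.inv(K)@np.array([u,v,1])
    return o+d*(z-o[2])/d[2]
def deproj(c,u,v,dep):
    K,T=info(c); p=np.linalg.inv(K)@np.array([u,v,1])*dep
    return T[:3,:3].T@(p-T[:3,3])
def cloud(c,d):
    K,T=info(c); v,u=np.mgrid[0:384,0:512]; P=np.stack([u,v,np.ones_like(u)],-1)@np.linalg.inv(K).T*d[...,None]
    return (P-T[:3,3])@T[:3,:3]
def place(c,q,z=None):
    out=[]
    for o in nets.place_of(c,q):
        u,v=o['position'][0]*512,o['position'][1]*384
        out.append((round(o['confidence'],2),round(u),round(v), None if z is None else ray_z(c,u,v,z).round(4)))
    return out
E
python3 - <<'E'
from h import *
s=r.get_state(); print(s['clock'],s['tool_pos'],s['eef_rot'],s['opening'])
for c in('top','side'):
    snap(c,c+'0.png')
    K,T=info(c); print(c,K[0,0],(-T[:3,:3].T@T[:3,3]).round(3), T[2,:3].round(2))
    for q,z in [('crate_floor',.036),('crate_top',.106),('bail_left_bar',.1),('bail_right_bar',.1),('bail_left_hinge',.101),('bail_right_hinge',.101),('knob_grip',.05),('tray_handle',.08),('tube_1_centre',.017),('slim_tube',0),('amber_bottle',0),('glass_beaker',0)]:
        print(q,place(c,q,z)[:4])
E
```

```text
pics
0.0 [ 0.14157557 -0.60810458  0.2379332 ] [ 9.93457358e-01  1.14200053e-01 -1.72956737e-04 -8.92418386e-04] 1.0023197472690948
top 431.52764649208143 [0.432 0.034 1.346] [ 0.1  -0.02 -0.99]
crate_floor [(0.67, 351, 172, array([ 0.6085, -0.2908,  0.036 ]))]
crate_top [(0.84, 187, 183, array([0.578 , 0.2032, 0.106 ]))]
bail_left_bar []
bail_right_bar [(0.79, 203, 185, array([0.5703, 0.1583, 0.1   ])), (0.21, 293, 237, array([ 0.4151, -0.0991,  0.1   ]))]
bail_left_hinge [(0.84, 157, 181, array([0.5857, 0.2913, 0.101 ]))]
bail_right_hinge [(0.65, 221, 189, array([0.5576, 0.1042, 0.101 ])), (0.22, 180, 230, array([0.4431, 0.223 , 0.101 ]))]
knob_grip [(0.58, 183, 231, array([0.4401, 0.2233, 0.05  ]))]
tray_handle [(0.74, 350, 170, array([ 0.6108, -0.2773,  0.08  ]))]
tube_1_centre [(0.72, 323, 225, array([ 0.4485, -0.2005,  0.017 ]))]
slim_tube [(0.57, 180, 229, array([0.4452, 0.2391, 0.    ])), (0.49, 274, 178, array([ 0.6002, -0.0565,  0.    ]))]
amber_bottle [(0.75, 247, 137, array([0.7335, 0.027 , 0.    ])), (0.71, 348, 177, array([ 0.5982, -0.2903,  0.    ]))]
glass_beaker [(0.
[... 515 characters left out ...]
.184 , 0.1   ]))]
bail_left_hinge [(0.8, 254, 148, array([0.5944, 0.2972, 0.101 ]))]
bail_right_hinge [(0.69, 254, 177, array([0.5664, 0.0968, 0.101 ])), (0.6, 252, 148, array([0.587 , 0.2952, 0.101 ]))]
knob_grip [(0.62, 210, 171, array([0.4338, 0.2484, 0.05  ]))]
tray_handle [(0.82, 293, 261, array([ 0.6077, -0.2814,  0.08  ]))]
tube_1_centre [(0.64, 220, 269, array([ 0.4358, -0.215 ,  0.017 ])), (0.36, 251, 179, array([0.5743, 0.2283, 0.017 ]))]
slim_tube [(0.73, 273, 231, array([ 0.6006, -0.051 ,  0.    ])), (0.71, 212, 172, array([0.445 , 0.3258, 0.    ]))]
amber_bottle [(0.59, 308, 211, array([0.7288, 0.0309, 0.    ])), (0.43, 250, 165, array([0.5865, 0.365 , 0.    ]))]
glass_beaker []
```

Run:
```python
import cv2
a=cv2.imread('pics/top0.png');b=cv2.imread('pics/side0.png')
cv2.imwrite('pics/t0.png',cv2.resize(a[80:320,60:460],(800,480),interpolation=cv2.INTER_CUBIC))
cv2.imwrite('pics/s0.png',cv2.resize(b[100:320,130:430],(800,587),interpolation=cv2.INTER_CUBIC))
```

```text
(no output)
```

View pics/t0.png

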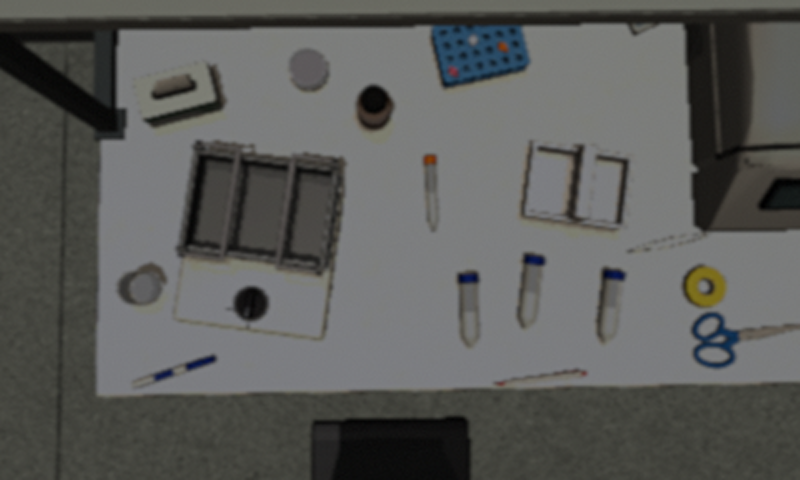

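View pics/s0.png

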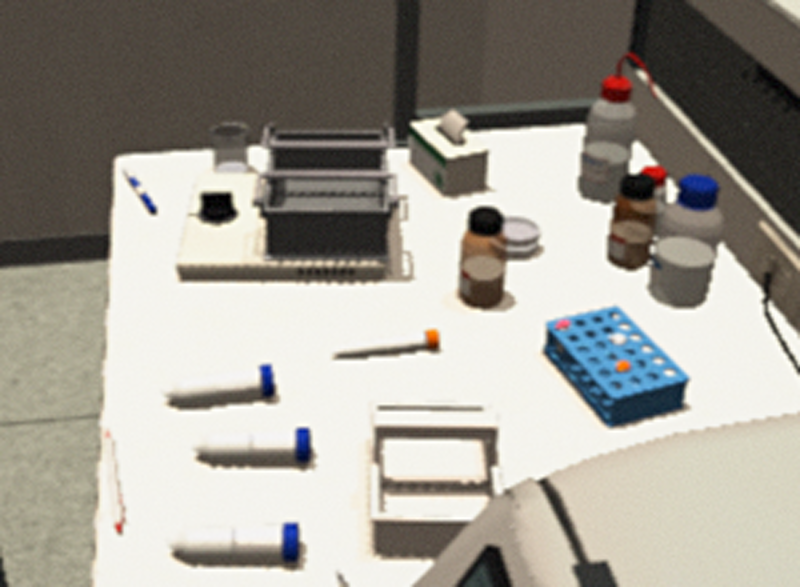

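The pictures show three blue-cap tubes (crop top ≈(469,308), (531,290), (610,305)), the slim orange-cap tube at (431,190), both bails already in across the crate, and the tray at (578,185). I'll now refine the poses with depth.

```bash
cat >> h.py <<'E'
def blob(P,lo,hi,zlo,zhi):
    m=(P[...,0]>lo[0])&(P[...,0]<hi[0])&(P[...,1]>lo[1])&(P[...,1]<hi[1])&(P[...,2]>zlo)&(P[...,2]<zhi)
    q=P[m]; (c,s,a)=cv2.minAreaRect(q[:,:2].astype(np.float32)); 
    return q,np.array(c),np.array(s),a
def tubes(p,P):
    """blue cap + white barrel for tubes: cluster on height"""
    m=((P[...,2]>.012)&(P[...,2]<.05)&(P[...,0]<.62)&(P[...,0]>.3)&(P[...,1]<.0)&(P[...,1]>-.5)).astype(np.uint8)
    n,l,st,_=cv2.connectedComponentsWithStats(m)
    for i in range(1,n):
        if st[i,4]<60: continue
        q=P[l==i]; c,s,a=cv2.minAreaRect(q[:,:2].astype(np.float32)); 
        bl=p[l==i].astype(int); cap=q[(bl[:,0]-bl[:,2]>40)]
        s_,v=np.linalg.eigh(np.cov(q[:,:2].T)); ax=v[:,1]*(1 if v[0,1]>0 else -1)
        print('blob',st[i,4],np.round(c,4),np.round(s,3),'yaw of long axis',round(np.degrees(np.arctan2(ax[1],ax[0])),1),'zmax',q[:,2].max().round(3),'cap',cap[:,:2].mean(0).round(3) if len(cap) else None)
E
python3 - <<'E'
from h import *
p,d=snap('top'); P=cloud('top',d)
print('bench z',np.median(P[200:240,250:280,2]), 'nodepth',(d==0).mean())
tubes(p,P)
for n,lo,hi,zl,zh in [('rim',(.45,.05),(.72,.36),.085,.13),('base',(.3,.02),(.75,.42),.02,.13),('tray',(.5,-.45),(.75,-.12),.02,.11),('trayhandle',(.5,-.45),(.75,-.12),.08,.11),('knob',(.38,.15),(.5,.3),.045,.08),('beaker',(.3,.31),(.5,.5),.01,.09),('amber',(.67,-.02),(.85,.08),.09,.13),('slim',(.5,-.1),(.7,-.02),.01,.04)]:
    try:
        q,c,s,a=blob(P,lo,hi,zl,zh); print(n,len(q),c.round(4),s.round(3),round(a,1),'z',np.percentile(q[:,2],[5,50,95]).round(3))
    except Exception as e: print(n,e)
E
```

```text
bench z 0.00010951550170847365 nodepth 0.0037892659505208335
blob 290 [ 0.5886 -0.2444] [0.085 0.069] yaw of long axis -89.9 zmax 0.05 cap None
blob 303 [ 0.5834 -0.3256] [0.065 0.081] yaw of long axis -25.6 zmax 0.05 cap None
blob 124 [ 0.5767 -0.4684] [0.084 0.004] yaw of long axis 0.0 zmax 0.05 cap None
blob 95 [ 0.5826 -0.0613] [0.075 0.015] yaw of long axis 1.1 zmax 0.022 cap None
blob 342 [ 0.447  -0.2083] [0.031 0.113] yaw of long axis -8.1 zmax 0.041 cap [ 0.495 -0.213]
blob 249 [ 0.4519 -0.4747] [0.049 0.059] yaw of long axis -8.1 zmax 0.026 cap None
blob 345 [ 0.4224 -0.33  ] [0.03  0.111] yaw of long axis -8.8 zmax 0.039 cap [ 0.471 -0.335]
blob 331 [ 0.4209 -0.1127] [0.11  0.031] yaw of long axis 0.7 zmax 0.038 cap [ 0.469 -0.11 ]
rim 1260 [0.5763 0.1974] [0.216 0.171] 81.2 z [0.092 0.101 0.112]
base 7505 [0.5802 0.2166] [0.364 0.373] 84.3 z [0.025 0.036 0.109]
tray 811 [ 0.5784 -0.2786] [0.157 0.177] 80.8 z [0.025 0.049 0.096]
trayhandle 258 [ 0.6073 -0.2834] [0.021 0.109] 80.3 z [0.089 0.094 0.098]
knob 66 [0.46   0.2108] [0.018 0.088] 70.6 z [0.047 0.059 0.063]
beaker 466 [0.4076 0.3559] [0.178 0.101] 3.8 z [0.011 0.028 0.064]
amber 175 [0.731  0.0277] [0.04  0.039] 44.7 z [0.093 0.114 0.119]
slim 190 [ 0.6029 -0.0597] [0.116 0.019] 0.6 z [0.011 0.017 0.021]
```

```bash
cat >> h.py <<'E'
def fitline(q):
    c=q.mean(0); w,v=np.linalg.eigh(np.cov(q.T)); a=v[:,1]*np.sign(v[0,1]); return c,np.degrees(np.arctan2(a[1],a[0]))
def show_state(tag=''):
    s=r.get_state(); x,y,z,w=s['eef_rot']; print(tag,round(s['clock'],2),np.round(s['tool_pos'],4),'yaw',round(np.degrees(2*np.arctan2(y,x)),2),'op',round(s['opening'],3),'F',np.round(s['contact_force'],1),'ff',s['finger_force'])
E
python3 - <<'E'
from h import *
show_state()
ps=[cloud('top',snap('top')[1]) for _ in range(3)]; P=np.median(ps,0)
C=np.array([.578,.201])
for it in range(4):
    yaw=np.radians(-8.5) if it==0 else np.radians(yd)
    R=np.array([[np.cos(yaw),np.sin(yaw)],[-np.sin(yaw),np.cos(yaw)]])
    L=(P[...,:2]-C)@R.T
    res=[]
    for sy in(1,-1):
        m=(abs(L[...,0])<.055)&(abs(L[...,1]-sy*.04)<.015)&(P[...,2]>.097)&(P[...,2]<.115)
        c,a=fitline(P[m][:,:2]); res.append((c,a,m.sum(),np.median(P[m][:,2])))
    yd=(res[0][1]+res[1][1])/2
    e=res[0][0]-res[1][0]; ye=np.degrees(np.arctan2(-e[0],e[1]))
    ey=np.array([-np.sin(yaw),np.cos(yaw)])
    C=C+ey*(((res[0][0]+res[1][0])/2-C)@ey)
# x extent from rim/end walls: top rim pts
m=(abs(L[...,1])<.1)&(P[...,2]>.09)&(P[...,2]<.1)&(abs(L[...,0])>.055)&(abs(L[...,0])<.085)
x=L[m][:,0]; print('rim x far',np.percentile(x[x>0],[2,50,98]),'near',np.percentile(x[x<0],[2,50,98]))
m=(abs(L[...,0])<.06)&(P[...,2]>.09)&(P[...,2]<.11)&(abs(L[...,1])>.085)&(abs(L[...,1])<.125)
y=L[m][:,1]; print('rim y left',np.percentile(y[y>0],[2,50,98]),'right',np.percentile(y[y<0],[2,50,98]))
print(C.round(4),yd,ye,[(a.round(4),round(b,1),n,round(z,3)) for a,b,n,z in res])
m=(P[...,0]>.5)&(P[...,0]<.75)&(P[...,1]>-.36)&(P[...,1]<-.2)&(P[...,2]>.088)
print('handle',fitline(P[m][:,:2]),cv2.minAreaRect(P[m][:,:2].astype(np.float32)),np.median(P[m][:,2]))
E
```

```text
1.35 [ 0.1418 -0.6087  0.2388] yaw 13.11 op 1.002 F [-0.5  0.3 -0.4] ff 0.0
rim x far [0.06629527 0.0697315  0.07406158] near [-0.07648962 -0.07256227 -0.06872488]
rim y left [0.09982449 0.10336322 0.10763284] right [-0.10682052 -0.10299688 -0.09891953]
[0.5773 0.1966] -8.744434778972032 -8.872383847480325 [(array([0.5831, 0.2362]), np.float64(-8.7), np.int64(130), np.float64(0.109)), (array([0.5708, 0.1571]), np.float64(-8.8), np.int64(133), np.float64(0.11))]
handle (array([ 0.71085876, -0.28038091]), np.float64(88.50808218037085)) ((0.6523018479347229, -0.2800869941711426), (0.1953548938035965, 0.15995009243488312), 0.07243284583091736) 0.5577904953647398
```

```bash
python3 -m pendant '[{"claw":0.5,"dx":300,"dy":250,"dz":0,"twist":-0.38},{"claw":0.5,"dx":300,"dy":250,"dz":0,"twist":-0.38},{"claw":0.5,"dx":300,"dy":250,"dz":0,"twist":-0.38},{"claw":0.5,"dx":300,"dy":250,"dz":0,"twist":-0.38},{"claw":0.5,"dx":300,"dy":250,"dz":0,"twist":-0.38},{"claw":0.5,"dx":300,"dy":250,"dz":0,"twist":-0.38},{"claw":0.5,"dx":300,"dy":250,"dz":0,"twist":-0.38},{"claw":0.5,"dx":300,"dy":250,"dz":0,"twist":-0.38}]' 30
python3 -m pendant '[{"claw":0.5,"dx":50,"dy":300,"dz":-20,"twist":0},{"claw":0.5,"dx":50,"dy":300,"dz":-20,"twist":0},{"claw":0.5,"dx":50,"dy":300,"dz":-20,"twist":0},{"claw":0.5,"dx":50,"dy":300,"dz":-20,"twist":0},{"claw":0.5,"dx":50,"dy":300,"dz":-20,"twist":0},{"claw":0.5,"dx":50,"dy":300,"dz":-20,"twist":0},{"claw":0.5,"dx":50,"dy":300,"dz":-20,"twist":0},{"claw":0.5,"dx":50,"dy":300,"dz":-20,"twist":0}]'
python3 -c "from h import *;show_state()"
```

```text
clock: 2.3
tool_pos: [0.4444, -0.3561, 0.239]
eef_rot: [0.997, -0.074, 0.001, -0.0]
contact_force: [0.6, -0.6, 0.5]
opening: 0.499
finger_force: 0.0
clock: 3.1
tool_pos: [0.4921, -0.0568, 0.2187]
eef_rot: [0.997, -0.073, 0.0, -0.0]
contact_force: [-0.0, -0.0, 0.1]
opening: 0.501
finger_force: 0.0
 3.1 [ 0.4921 -0.0568  0.2187] yaw -8.41 op 0.501 F [-0.  -0.   0.1] ff 0.0
```

```bash
python3 -m pendant '[{"claw":0.5,"dx":78,"dy":214,"dz":-40,"twist":-0.006},{"claw":0.5,"dx":78,"dy":214,"dz":-40,"twist":-0.006},{"claw":0.5,"dx":78,"dy":214,"dz":-40,"twist":-0.006},{"claw":0.5,"dx":78,"dy":214,"dz":-40,"twist":-0.006},{"claw":0.5,"dx":78,"dy":214,"dz":-40,"twist":-0.006},{"claw":0.5,"dx":78,"dy":214,"dz":-90,"twist":-0.006},{"claw":0.5,"dx":78,"dy":214,"dz":-137,"twist":-0.006},{"claw":0.5,"dx":78,"dy":214,"dz":-137,"twist":-0.006}]' >/dev/null
python3 -m pendant '[{"claw":0.0,"dx":0,"dy":0,"dz":0},{"claw":0.0,"dx":0,"dy":0,"dz":0},{"claw":0.0,"dx":0,"dy":0,"dz":0},{"claw":0.0,"dx":0,"dy":0,"dz":0},{"claw":0.0,"dx":0,"dy":0,"dz":0},{"claw":0.0,"dx":0,"dy":0,"dz":0}]' 15
python3 -c "from h import *;show_state()"
```

```text
3.9 [0.5657 0.1513 0.076 ] yaw -9.16 op 0.5 F [-1.2 -1.2 -0.2] ff 0.0validation failed for argument at $[0]...
```

```bash
python3 -m pendant '[{"claw":0.5,"dx":0,"dy":0,"dz":0,"twist":0},{"claw":0.0,"dx":0,"dy":0,"dz":0,"twist":0},{"claw":0.0,"dx":0,"dy":0,"dz":0,"twist":0},{"claw":0.0,"dx":0,"dy":0,"dz":0,"twist":0},{"claw":0.0,"dx":0,"dy":0,"dz":0,"twist":0},{"claw":0.0,"dx":0,"dy":0,"dz":0,"twist":0}]' 15
python3 -c "from h import *;show_state()"
```

```text
clock: 4.5
tool_pos: [0.5709, 0.1583, 0.0828]
eef_rot: [0.997, -0.078, 0.002, -0.002]
contact_force: [1.1, 2.1, -0.2]
opening: 0.09
finger_force: 14.8
 4.5 [0.5709 0.1583 0.0828] yaw -8.91 op 0.09 F [ 1.1  2.1 -0.2] ff 14.764529764652252
```

```bash
python3 -m pendant '[{"claw":0,"dx":-0.7,"dy":-4.6,"dz":23,"twist":0},{"claw":0,"dx":-2.7,"dy":-17.4,"dz":42.4,"twist":0},{"claw":0,"dx":-5.7,"dy":-36.6,"dz":55.4,"twist":0},{"claw":0,"dx":-9.2,"dy":-59.3,"dz":60,"twist":0},{"claw":0,"dx":-12.7,"dy":-82,"dz":55.4,"twist":0},{"claw":0,"dx":-15.7,"dy":-101.2,"dz":42.4,"twist":0},{"claw":0,"dx":-17.7,"dy":-114,"dz":23,"twist":0},{"claw":0,"dx":-18.4,"dy":-118.6,"dz":0,"twist":0}]'
python3 -m pendant '[{"claw":0,"dx":0,"dy":0,"dz":0,"twist":0},{"claw":0,"dx":0,"dy":0,"dz":-1,"twist":0},{"claw":0,"dx":0,"dy":0,"dz":-1,"twist":0}]'
python3 -c "from h import *;show_state()"
```

```text
clock: 5.3
tool_pos: [0.5518, 0.0398, 0.0819]
eef_rot: [0.997, -0.078, 0.001, -0.003]
contact_force: [-0.2, 14.4, 21.3]
opening: 0.102
finger_force: 14.2
clock: 5.6
tool_pos: [0.5516, 0.04, 0.0806]
eef_rot: [0.997, -0.077, 0.0, -0.002]
contact_force: [0.3, 6.0, -3.0]
opening: 0.091
finger_force: 15.0
 5.6 [0.5516 0.04   0.0806] yaw -8.83 op 0.091 F [ 0.3  6.  -3. ] ff 15.013886243104935
```

```bash
python3 -m pendant '[{"claw":0.5,"dx":0,"dy":0,"dz":0,"twist":0},{"claw":0.5,"dx":0,"dy":0,"dz":0,"twist":0},{"claw":0.5,"dx":0,"dy":0,"dz":0,"twist":0},{"claw":0.5,"dx":0,"dy":0,"dz":40,"twist":0},{"claw":0.5,"dx":0,"dy":0,"dz":80,"twist":0},{"claw":0.5,"dx":8,"dy":50,"dz":80,"twist":0},{"claw":0.5,"dx":16,"dy":100,"dz":80,"twist":0},{"claw":0.5,"dx":24,"dy":150,"dz":80,"twist":0}]'
python3 -c "
from h import *
snap('side','s1.png'); im=cv2.imread('pics/s1.png'); cv2.imwrite('pics/s1c.png',cv2.resize(im[100:320,130:430],(600,440)))"
python3 -m pendant '[{"claw":0.5,"dx":7.5,"dy":48,"dz":0,"twist":0},{"claw":0.5,"dx":7.5,"dy":48,"dz":0,"twist":0},{"claw":0.5,"dx":7.5,"dy":48,"dz":-40,"twist":0},{"claw":0.5,"dx":7.5,"dy":48,"dz":-79,"twist":0},{"claw":0.5,"dx":7.5,"dy":48,"dz":-79,"twist":0},{"claw":0,"dx":7.5,"dy":48,"dz":-79,"twist":0},{"claw":0,"dx":7.5,"dy":48,"dz":-79,"twist":0},{"claw":0,"dx":7.5,"dy":48,"dz":-79,"twist":0}]'
python3 -m pendant '[{"claw":0,"dx":0,"dy":0,"dz":0,"twist":0},{"claw":0,"dx":0,"dy":0,"dz":0,"twist":0}]'
python3 -c "from h import *;show_state()"
```

```text
clock: 6.4
tool_pos: [0.5756, 0.1856, 0.1616]
eef_rot: [0.997, -0.08, 0.001, 0.0]
contact_force: [-0.3, -0.0, -0.5]
opening: 0.497
finger_force: 0.0
clock: 7.25
tool_pos: [0.5841, 0.2331, 0.0839]
eef_rot: [0.997, -0.079, 0.002, -0.001]
contact_force: [0.6, 0.9, -0.3]
opening: 0.25
finger_force: 0.0
clock: 7.45
tool_pos: [0.5845, 0.2375, 0.0836]
eef_rot: [0.997, -0.077, 0.003, -0.004]
contact_force: [2.3, 6.3, -0.2]
opening: 0.093
finger_force: 14.8
 7.45 [0.5845 0.2375 0.0836] yaw -8.88 op 0.093 F [ 2.3  6.3 -0.2] ff 14.818871766328812
```

View pics/s1c.png

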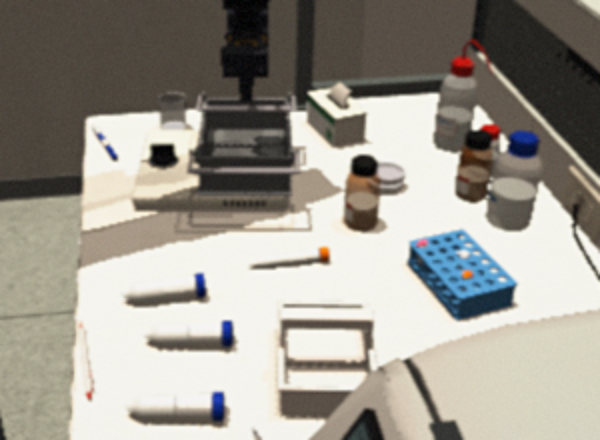

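The right bail lies out past the near end (bar around (245,157) in the crop), and the tubes are unchanged. Next, swing the left bail out.

```bash
python3 -m pendant '[{"claw":0,"dx":0.7,"dy":4.6,"dz":23,"twist":0},{"claw":0,"dx":2.7,"dy":17.4,"dz":42.4,"twist":0},{"claw":0,"dx":5.7,"dy":36.6,"dz":55.4,"twist":0},{"claw":0,"dx":9.2,"dy":59.3,"dz":60,"twist":0},{"claw":0,"dx":12.7,"dy":82,"dz":55.4,"twist":0},{"claw":0,"dx":15.7,"dy":101.2,"dz":42.4,"twist":0},{"claw":0,"dx":17.7,"dy":114,"dz":23,"twist":0},{"claw":0,"dx":18.4,"dy":118.6,"dz":2,"twist":0}]'
python3 -m pendant '[{"claw":0,"dx":0,"dy":0,"dz":-2,"twist":0},{"claw":0,"dx":0,"dy":0,"dz":-4,"twist":0},{"claw":0,"dx":0,"dy":0,"dz":-4,"twist":0}]'
python3 -c "from h import *;show_state()"
```

```text
clock: 8.25
tool_pos: [0.6012, 0.3555, 0.0849]
eef_rot: [0.997, -0.077, 0.001, -0.003]
contact_force: [0.7, 1.8, 1.9]
opening: 0.081
finger_force: 14.6
clock: 8.55
tool_pos: [0.6012, 0.356, 0.081]
eef_rot: [0.997, -0.077, 0.001, -0.003]
contact_force: [0.7, 6.8, -0.3]
opening: 0.077
finger_force: 14.9
 8.55 [0.6012 0.356  0.081 ] yaw -8.88 op 0.077 F [ 0.7  6.8 -0.3] ff 14.905822165310383
```

```bash
python3 -m pendant '[{"claw":0.6,"dx":0,"dy":0,"dz":0,"twist":0},{"claw":0.6,"dx":0,"dy":0,"dz":0,"twist":0},{"claw":0.6,"dx":0,"dy":0,"dz":0,"twist":0},{"claw":0.6,"dx":0,"dy":0,"dz":45,"twist":0},{"claw":0.6,"dx":0,"dy":0,"dz":90,"twist":0},{"claw":0.6,"dx":0,"dy":0,"dz":120,"twist":0},{"claw":0.6,"dx":-15,"dy":-48,"dz":120,"twist":0},{"claw":0.6,"dx":-30,"dy":-96,"dz":120,"twist":0}]' >/dev/null
python3 -m pendant '[{"claw":0.6,"dx":-100,"dy":-280,"dz":0,"twist":0},{"claw":0.6,"dx":-100,"dy":-280,"dz":0,"twist":0},{"claw":0.6,"dx":-100,"dy":-280,"dz":0,"twist":0},{"claw":0.6,"dx":-100,"dy":-280,"dz":0,"twist":0},{"claw":0.6,"dx":-100,"dy":-280,"dz":0,"twist":0},{"claw":0.6,"dx":-100,"dy":-280,"dz":0,"twist":0},{"claw":0.6,"dx":-100,"dy":-280,"dz":0,"twist":0}]' >/dev/null
python3 - <<'E'
from h import *
show_state()
p,d=snap('top','t1.png'); P=cloud('top',d); tubes(p,P)
cv2.imwrite('pics/t1c.png',cv2.resize(p[80:320,60:460],(800,480),interpolation=cv2.INTER_CUBIC))
E
```

```text
10.05 [ 0.4675 -0.0324  0.2   ] yaw -9.76 op 0.601 F [0.8 0.8 0.6] ff 0.0
blob 307 [ 0.5899 -0.2447] [0.085 0.07 ] yaw of long axis -84.6 zmax 0.05 cap None
blob 282 [ 0.584  -0.3228] [0.07  0.082] yaw of long axis -23.2 zmax 0.05 cap None
blob 116 [ 0.5773 -0.4689] [0.084 0.005] yaw of long axis -0.0 zmax 0.05 cap None
blob 91 [ 0.5899 -0.0607] [0.059 0.016] yaw of long axis 0.3 zmax 0.024 cap None
blob 341 [ 0.447  -0.2068] [0.031 0.113] yaw of long axis -8.3 zmax 0.037 cap [ 0.496 -0.213]
blob 250 [ 0.4519 -0.4741] [0.052 0.059] yaw of long axis 4.7 zmax 0.026 cap None
blob 343 [ 0.4222 -0.3299] [0.03  0.111] yaw of long axis -8.9 zmax 0.04 cap [ 0.471 -0.334]
```

View pics/t1c.png

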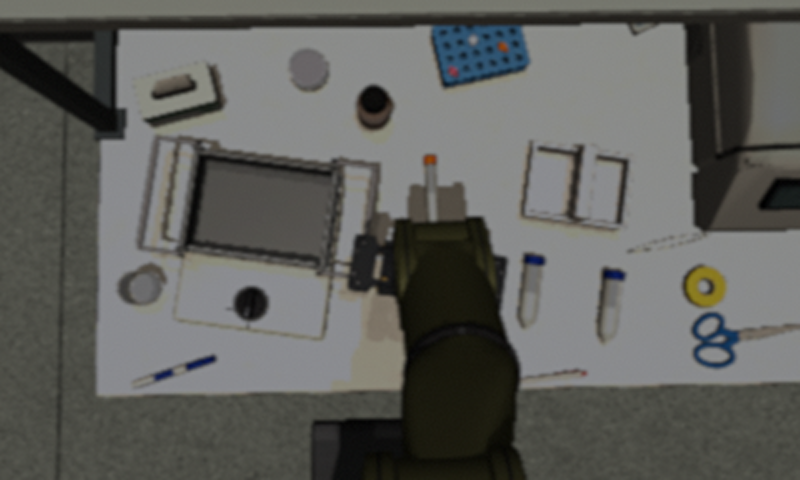

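Both bails are flat outside the crate (bars at crop ≈(152,195) and (373,205)). Taking the middle tube at (531,290) first.

```bash
python3 -m pendant '[{"claw":0.6,"dx":-24,"dy":-187,"dz":-100,"twist":0.01},{"claw":0.6,"dx":-24,"dy":-187,"dz":-100,"twist":0.01},{"claw":0.6,"dx":-24,"dy":-187,"dz":-100,"twist":0.01},{"claw":0.6,"dx":-24,"dy":-187,"dz":-100,"twist":0.01},{"claw":0.6,"dx":-24,"dy":-187,"dz":-100,"twist":0.01},{"claw":0.6,"dx":-24,"dy":-187,"dz":-100,"twist":0.01},{"claw":0.6,"dx":-24,"dy":-187,"dz":-145,"twist":0.01},{"claw":0.6,"dx":-24,"dy":-187,"dz":-190,"twist":0.01}]' >/dev/null
python3 -m pendant '[{"claw":0.6,"dx":0,"dy":0,"dz":-3,"twist":0},{"claw":0.6,"dx":0,"dy":0,"dz":-3,"twist":0}]'
python3 -c "from h import *;show_state()"
python3 -m pendant '[{"claw":0,"dx":0,"dy":0,"dz":-3,"twist":0},{"claw":0,"dx":0,"dy":0,"dz":-3,"twist":0},{"claw":0,"dx":0,"dy":0,"dz":-3,"twist":0},{"claw":0,"dx":0,"dy":0,"dz":-3,"twist":0}]' 20
python3 -c "from h import *;show_state()"
```

```text
clock: 11.1
tool_pos: [0.4477, -0.2088, 0.0071]
eef_rot: [0.997, -0.072, -0.001, -0.001]
contact_force: [0.5, -0.2, -0.0]
opening: 0.601
finger_force: 0.0
 11.1 [ 0.4477 -0.2088  0.0071] yaw -8.25 op 0.601 F [ 0.5 -0.2 -0. ] ff 0.0
clock: 11.5
tool_pos: [0.4481, -0.2113, 0.0052]
eef_rot: [0.997, -0.073, 0.001, 0.0]
contact_force: [0.6, 0.8, 3.9]
opening: 0.327
finger_force: 2.1
 11.5 [ 0.4481 -0.2113  0.0052] yaw -8.43 op 0.327 F [0.6 0.8 3.9] ff 2.0907308463938534
```

```bash
python3 -m pendant '[{"claw":0,"dx":0,"dy":0,"dz":0,"twist":0},{"claw":0,"dx":0,"dy":0,"dz":30,"twist":0},{"claw":0,"dx":0,"dy":0,"dz":80,"twist":0},{"claw":0,"dx":0,"dy":0,"dz":130,"twist":0},{"claw":0,"dx":10,"dy":30,"dz":165,"twist":0},{"claw":0,"dx":22,"dy":75,"dz":165,"twist":0},{"claw":0,"dx":36,"dy":120,"dz":165,"twist":0},{"claw":0,"dx":50,"dy":165,"dz":165,"twist":0}]' 25
python3 -m pendant '[{"claw":0,"dx":88,"dy":300,"dz":0,"twist":0},{"claw":0,"dx":88,"dy":300,"dz":0,"twist":0},{"claw":0,"dx":88,"dy":300,"dz":0,"twist":0},{"claw":0,"dx":88,"dy":300,"dz":0,"twist":0},{"claw":0,"dx":88,"dy":300,"dz":0,"twist":0},{"claw":0,"dx":88,"dy":300,"dz":0,"twist":0},{"claw":0,"dx":88,"dy":300,"dz":0,"twist":0},{"claw":0,"dx":88,"dy":300,"dz":0,"twist":0}]'
python3 -c "from h import *;show_state();snap('side','s2.png'); im=cv2.imread('pics/s2.png'); cv2.imwrite('pics/s2c.png',cv2.resize(im[60:320,130:430],(600,520)))"
```

```text
clock: 12.3
tool_pos: [0.4973, -0.0448, 0.1693]
eef_rot: [0.997, -0.074, 0.0, 0.0]
contact_force: [1.1, -0.4, 0.1]
opening: 0.318
finger_force: 25.0
clock: 13.1
tool_pos: [0.5845, 0.257, 0.1682]
eef_rot: [0.997, -0.071, -0.0, -0.001]
contact_force: [0.4, -0.3, -0.4]
opening: 0.317
finger_force: 25.0
 13.1 [0.5845 0.257  0.1682] yaw -8.18 op 0.317 F [ 0.4 -0.3 -0.4] ff 24.988889798114542
```

View pics/s2c.png

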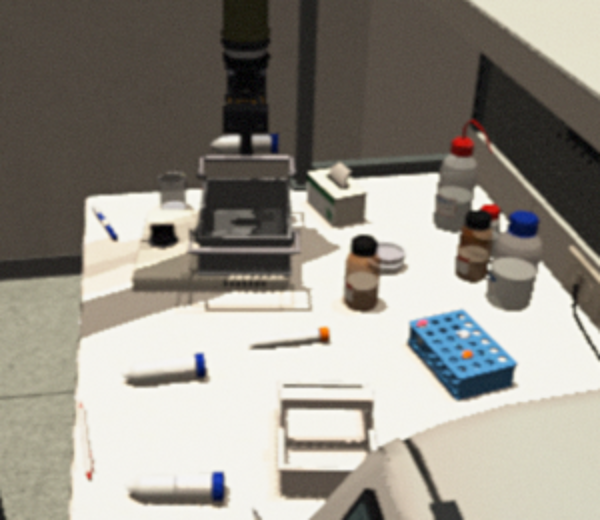

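The tube is held level over the crate at crop (245,143). Lowering and releasing.

```bash
python3 -m pendant '[{"claw":0,"dx":1,"dy":-1,"dz":0,"twist":-0.01},{"claw":0,"dx":1,"dy":-1,"dz":-40,"twist":-0.01},{"claw":0,"dx":1,"dy":-1,"dz":-75,"twist":-0.01},{"claw":0,"dx":1,"dy":-1,"dz":-100,"twist":-0.01},{"claw":0,"dx":1,"dy":-1,"dz":-115,"twist":-0.01},{"claw":0,"dx":1,"dy":-1,"dz":-124,"twist":-0.01},{"claw":0,"dx":1,"dy":-1,"dz":-124,"twist":-0.01},{"claw":0,"dx":1,"dy":-1,"dz":-124,"twist":-0.01}]'
python3 -m pendant '[{"claw":0.46,"dx":0,"dy":0,"dz":0,"twist":0},{"claw":0.46,"dx":0,"dy":0,"dz":0,"twist":0},{"claw":0.46,"dx":0,"dy":0,"dz":0,"twist":0},{"claw":0.46,"dx":0,"dy":0,"dz":40,"twist":0},{"claw":0.46,"dx":0,"dy":0,"dz":85,"twist":0},{"claw":0.46,"dx":0,"dy":0,"dz":130,"twist":0},{"claw":0.46,"dx":-12,"dy":-48,"dz":140,"twist":0},{"claw":0.46,"dx":-24,"dy":-96,"dz":140,"twist":0}]'
```

```text
clock: 13.95
tool_pos: [0.587, 0.2527, 0.0458]
eef_rot: [0.997, -0.079, 0.001, -0.0]
contact_force: [-0.2, -0.1, -0.9]
opening: 0.317
finger_force: 25.0
clock: 14.75
tool_pos: [0.5638, 0.1582, 0.1877]
eef_rot: [0.997, -0.077, 0.003, -0.002]
contact_force: [0.8, -0.9, -0.2]
opening: 0.461
finger_force: 0.0
```

Run:
```python
from h import *
p,d=snap('top','t2.png'); P=cloud('top',d); tubes(p,P); show_state()
```

```text
blob 575 [ 0.5894 -0.2806] [0.157 0.081] yaw of long axis 87.4 zmax 0.05 cap None
blob 118 [ 0.577  -0.4682] [0.005 0.085] yaw of long axis -0.1 zmax 0.05 cap None
blob 90 [ 0.5839 -0.0609] [0.072 0.015] yaw of long axis 2.0 zmax 0.023 cap None
blob 237 [ 0.4517 -0.4738] [0.051 0.059] yaw of long axis 3.0 zmax 0.025 cap None
blob 344 [ 0.4223 -0.3303] [0.03  0.111] yaw of long axis -8.9 zmax 0.037 cap [ 0.471 -0.334]
blob 332 [ 0.4207 -0.1116] [0.031 0.11 ] yaw of long axis 0.7 zmax 0.039 cap [ 0.47  -0.111]
 14.8 [0.5601 0.1441 0.1864] yaw -9.57 op 0.459 F [-3.3 -7.9  0.2] ff 0.0
```

```bash
python3 -m pendant '[{"claw":0.6,"dx":-10,"dy":-45,"dz":0,"twist":0.166},{"claw":0.6,"dx":-142,"dy":-268,"dz":-60,"twist":0.166},{"claw":0.6,"dx":-142,"dy":-268,"dz":-60,"twist":0.166},{"claw":0.6,"dx":-142,"dy":-268,"dz":-60,"twist":0.166},{"claw":0.6,"dx":-142,"dy":-268,"dz":-60,"twist":0.166},{"claw":0.6,"dx":-142,"dy":-268,"dz":-60,"twist":0.166},{"claw":0.6,"dx":-142,"dy":-268,"dz":-60,"twist":0.166},{"claw":0.6,"dx":-142,"dy":-268,"dz":-60,"twist":0.166}]' >/dev/null
python3 -m pendant '[{"claw":0.6,"dx":0,"dy":0,"dz":-20,"twist":0},{"claw":0.6,"dx":0,"dy":0,"dz":-20,"twist":0}]' >/dev/null
python3 -c "from h import *;show_state()"
```

```text
15.8 [ 0.4209 -0.1096  0.1039] yaw 0.62 op 0.596 F [ 0.3  0.1 -0.2] ff 0.0
```

```bash
python3 -m pendant '[{"claw":0.6,"dx":0,"dy":-5,"dz":-40,"twist":0},{"claw":0.6,"dx":0,"dy":-5,"dz":-80,"twist":0},{"claw":0.6,"dx":0,"dy":-5,"dz":-97,"twist":0},{"claw":0,"dx":0,"dy":-5,"dz":-97,"twist":0},{"claw":0,"dx":0,"dy":-5,"dz":-97,"twist":0},{"claw":0,"dx":0,"dy":-5,"dz":-97,"twist":0},{"claw":0,"dx":0,"dy":-5,"dz":-97,"twist":0},{"claw":0,"dx":0,"dy":-5,"dz":-97,"twist":0}]' 25
python3 -m pendant '[{"claw":0,"dx":0,"dy":0,"dz":0,"twist":0},{"claw":0,"dx":0,"dy":0,"dz":30,"twist":0},{"claw":0,"dx":0,"dy":0,"dz":80,"twist":-0.05},{"claw":0,"dx":0,"dy":0,"dz":130,"twist":-0.1},{"claw":0,"dx":20,"dy":30,"dz":165,"twist":-0.166},{"claw":0,"dx":42,"dy":70,"dz":165,"twist":-0.166},{"claw":0,"dx":64,"dy":115,"dz":165,"twist":-0.166},{"claw":0,"dx":86,"dy":160,"dz":165,"twist":-0.166}]'
python3 -c "from h import *;show_state()"
```

```text
clock: 16.6
tool_pos: [0.4302, -0.118, 0.0152]
eef_rot: [1.0, 0.005, -0.007, -0.002]
contact_force: [0.4, -0.2, -0.4]
opening: 0.317
finger_force: 25.0
clock: 17.4
tool_pos: [0.5144, 0.0409, 0.1808]
eef_rot: [0.997, -0.079, -0.008, -0.003]
contact_force: [1.3, 0.1, -1.8]
opening: 0.315
finger_force: 25.0
 17.4 [0.5144 0.0409 0.1808] yaw -9.11 op 0.315 F [ 1.3  0.1 -1.8] ff 24.997775231022388
```

```bash
python3 -m pendant '[{"claw":0,"dx":70,"dy":155,"dz":0,"twist":0},{"claw":0,"dx":70,"dy":155,"dz":0,"twist":0},{"claw":0,"dx":70,"dy":155,"dz":0,"twist":0},{"claw":0,"dx":70,"dy":155,"dz":0,"twist":0},{"claw":0,"dx":70,"dy":155,"dz":0,"twist":0},{"claw":0,"dx":70,"dy":155,"dz":0,"twist":0}]'
python3 -c "
from h import *
show_state();p,d=snap('side','s3.png');
cv2.imwrite('pics/s3c.png',cv2.resize(p[60:260,150:350],(600,600)))"
```

```text
clock: 18.0
tool_pos: [0.5831, 0.194, 0.1794]
eef_rot: [0.997, -0.078, -0.009, -0.002]
contact_force: [-0.9, -0.1, -0.6]
opening: 0.317
finger_force: 25.0
 18.0 [0.5831 0.194  0.1794] yaw -8.97 op 0.317 F [-0.9 -0.1 -0.6] ff 24.998380788601935
```

View pics/s3c.png

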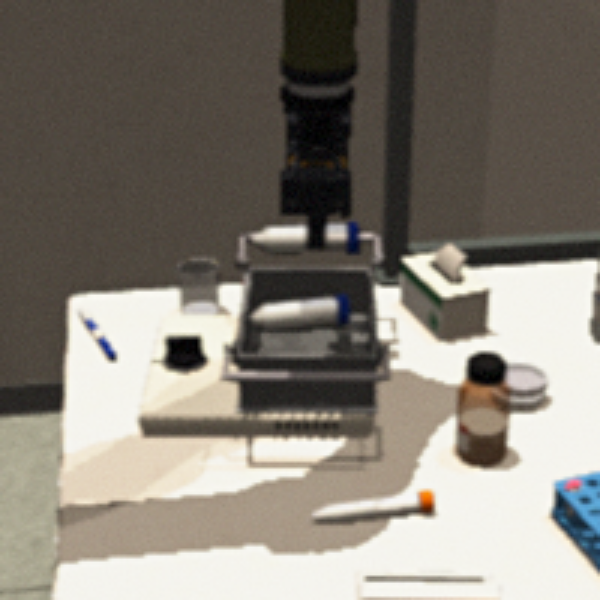

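The held tube is level over the crate at crop (300,238). The first tube is inside at (300,312), slightly skewed. I'll place this one a little to the right of the middle.

```bash
python3 -m pendant '[{"claw":0,"dx":0,"dy":-2,"dz":0,"twist":0},{"claw":0,"dx":0,"dy":-2,"dz":-35,"twist":0},{"claw":0,"dx":0,"dy":-2,"dz":-70,"twist":0},{"claw":0,"dx":0,"dy":-2,"dz":-100,"twist":0},{"claw":0,"dx":0,"dy":-2,"dz":-115,"twist":0},{"claw":0,"dx":0,"dy":-2,"dz":-126,"twist":0},{"claw":0,"dx":0,"dy":-2,"dz":-126,"twist":0},{"claw":0,"dx":0,"dy":-2,"dz":-126,"twist":0}]'
python3 -m pendant '[{"claw":0.42,"dx":0,"dy":0,"dz":0,"twist":0},{"claw":0.42,"dx":0,"dy":0,"dz":0,"twist":0},{"claw":0.42,"dx":0,"dy":0,"dz":0,"twist":0},{"claw":0.42,"dx":0,"dy":0,"dz":0,"twist":0},{"claw":0.42,"dx":0,"dy":0,"dz":45,"twist":0},{"claw":0.42,"dx":0,"dy":0,"dz":90,"twist":0},{"claw":0.42,"dx":0,"dy":0,"dz":120,"twist":0},{"claw":0.42,"dx":-5,"dy":-45,"dz":140,"twist":0}]'
python3 -m pendant '[{"claw":0.6,"dx":-50,"dy":-250,"dz":0,"twist":0},{"claw":0.6,"dx":-50,"dy":-250,"dz":0,"twist":0},{"claw":0.6,"dx":-50,"dy":-250,"dz":0,"twist":0},{"claw":0.6,"dx":-50,"dy":-250,"dz":0,"twist":0},{"claw":0.6,"dx":-50,"dy":-250,"dz":0,"twist":0},{"claw":0.6,"dx":-50,"dy":-250,"dz":0,"twist":0},{"claw":0.6,"dx":-50,"dy":-250,"dz":0,"twist":0}]'
python3 - <<'E'
from h import *
p,d=snap('top','t3.png'); P=cloud('top',d); tubes(p,P); show_state()
cv2.imwrite('pics/t3c.png',cv2.resize(p[130:250,100:360],(780,360),interpolation=cv2.INTER_CUBIC))
E
```

```text
clock: 18.85
tool_pos: [0.5844, 0.1923, 0.0544]
eef_rot: [0.997, -0.079, -0.007, -0.003]
contact_force: [-0.1, -0.5, -0.4]
opening: 0.319
finger_force: 25.0
clock: 19.65
tool_pos: [0.5798, 0.1564, 0.1975]
eef_rot: [0.997, -0.073, -0.005, -0.008]
contact_force: [0.8, -1.0, 0.0]
opening: 0.422
finger_force: 0.0
clock: 20.35
tool_pos: [0.5285, -0.1045, 0.1937]
eef_rot: [0.997, -0.08, -0.008, -0.003]
contact_force: [0.1, 0.3, 0.3]
opening: 0.602
finger_force: 0.0
blob 289 [ 0.5823 -0.3337] [0.05  0.082] yaw of long axis -7.1 zmax 0.05 cap None
blob 126 [ 0.5775 -0.4686] [0.004 0.085] yaw of long axis -0.4 zmax 0.05 cap None
blob 252 [ 0.4516 -0.4737] [0.059 0.052] yaw of long axis -0.8 zmax 0.027 cap None
 20.4 [ 0.5291 -0.102   0.1939] yaw -9.02 op 0.598 F [0.5 1.5 0. ] ff 0.0
```

View pics/t3c.png

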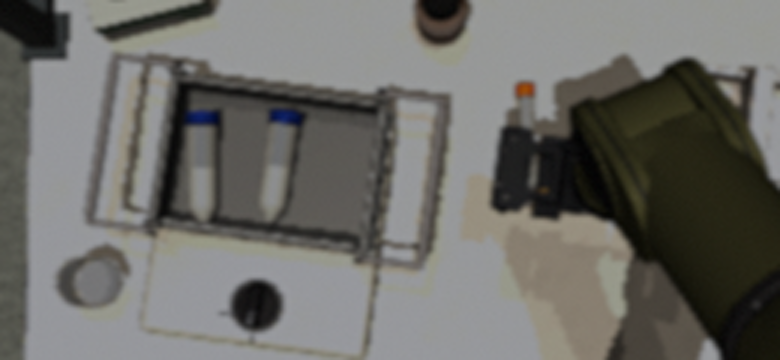

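Two tubes sit inside the crate (crop (203,165) and (280,165)). Now locating the third with the side camera.

Run:
```python
from h import *
p,d=snap('side','s4.png'); print(place('side','tube_3_centre',.017)); P=cloud('side',d); 
b=p.astype(int); m=(b[...,0]-b[...,2]>40)&(P[...,2]<.05)&(P[...,2]>.005)&(P[...,1]<-.02)&(P[...,1]>-.5)&(P[...,0]<.6)
print('cap',m.sum(),P[m].mean(0), P[m].std(0))
m=(P[...,2]<.05)&(P[...,2]>.012)&(P[...,1]<-.25)&(P[...,1]>-.4)&(P[...,0]<.51)&(P[...,0]>.3)
print(m.sum(),fitline(P[m][:,:2]),cv2.minAreaRect(P[m][:,:2].astype(np.float32)))
print([ (o['confidence'],np.array(o['box'])*[512,384,512,384]) for o in nets.spot_in('side','tube_3_centre')])
```

```text
[(0.73, 218, 306, array([ 0.4237, -0.3377,  0.017 ])), (0.21, 250, 149, array([0.6003, 0.4643, 0.017 ]))]
cap 337 [ 0.38825136 -0.45062048  0.01359773] [0.04712146 0.05556831 0.00878787]
569 (array([ 0.42488848, -0.33708717]), np.float64(-10.752968109759868)) ((0.42071306705474854, -0.3336091637611389), (0.026128172874450684, 0.11211413890123367), 79.80521392822266)
[(0.88, array([195.584 , 296.6016,  43.7248,  16.0128]))]
```

```bash
python3 -m pendant '[{"claw":0.6,"dx":-106,"dy":-231,"dz":-80,"twist":0},{"claw":0.6,"dx":-106,"dy":-231,"dz":-80,"twist":0},{"claw":0.6,"dx":-106,"dy":-231,"dz":-80,"twist":0},{"claw":0.6,"dx":-106,"dy":-231,"dz":-80,"twist":0},{"claw":0.6,"dx":-106,"dy":-231,"dz":-80,"twist":0},{"claw":0.6,"dx":-106,"dy":-231,"dz":-80,"twist":0},{"claw":0.6,"dx":-106,"dy":-231,"dz":-80,"twist":0},{"claw":0.6,"dx":-106,"dy":-231,"dz":-80,"twist":0}]'
```

```text
clock: 21.35
tool_pos: [0.425, -0.3309, 0.1141]
eef_rot: [0.997, -0.077, -0.007, -0.004]
contact_force: [0.4, -0.1, 0.9]
opening: 0.6
finger_force: 0.0
```

```bash
python3 -m pendant '[{"claw":0.6,"dx":0,"dy":-2,"dz":-40,"twist":0},{"claw":0.6,"dx":0,"dy":-2,"dz":-80,"twist":0},{"claw":0.6,"dx":0,"dy":-2,"dz":-106,"twist":0},{"claw":0.6,"dx":0,"dy":-2,"dz":-106,"twist":0},{"claw":0,"dx":0,"dy":-2,"dz":-106,"twist":0},{"claw":0,"dx":0,"dy":-2,"dz":-106,"twist":0},{"claw":0,"dx":0,"dy":-2,"dz":-106,"twist":0},{"claw":0,"dx":0,"dy":-2,"dz":-106,"twist":0}]' 25
python3 -m pendant '[{"claw":0,"dx":0,"dy":0,"dz":0,"twist":0},{"claw":0,"dx":0,"dy":0,"dz":0,"twist":0},{"claw":0,"dx":0,"dy":0,"dz":30,"twist":0},{"claw":0,"dx":0,"dy":0,"dz":80,"twist":0},{"claw":0,"dx":0,"dy":0,"dz":130,"twist":0},{"claw":0,"dx":10,"dy":30,"dz":160,"twist":0},{"claw":0,"dx":20,"dy":70,"dz":165,"twist":0},{"claw":0,"dx":30,"dy":115,"dz":165,"twist":0}]'
python3 -c "from h import *;show_state()"
```

```text
clock: 22.15
tool_pos: [0.4241, -0.3355, 0.0092]
eef_rot: [0.997, -0.078, -0.006, -0.003]
contact_force: [-0.2, 0.8, 6.6]
opening: 0.322
finger_force: 25.0
clock: 22.95
tool_pos: [0.4539, -0.2208, 0.1748]
eef_rot: [0.997, -0.08, -0.006, -0.002]
contact_force: [1.0, -0.6, -1.0]
opening: 0.318
finger_force: 25.0
 22.95 [ 0.4539 -0.2208  0.1748] yaw -9.22 op 0.318 F [ 1.  -0.6 -1. ] ff 24.991372530930676
```

```bash
python3 -m pendant '[{"claw":0,"dx":115,"dy":359,"dz":5,"twist":0},{"claw":0,"dx":115,"dy":359,"dz":5,"twist":0},{"claw":0,"dx":115,"dy":359,"dz":5,"twist":0},{"claw":0,"dx":115,"dy":359,"dz":5,"twist":0},{"claw":0,"dx":115,"dy":359,"dz":5,"twist":0},{"claw":0,"dx":115,"dy":359,"dz":5,"twist":0},{"claw":0,"dx":115,"dy":359,"dz":5,"twist":0},{"claw":0,"dx":115,"dy":359,"dz":5,"twist":0}]'
python3 -m pendant '[{"claw":0,"dx":0,"dy":0,"dz":-10,"twist":0},{"claw":0,"dx":0,"dy":0,"dz":-10,"twist":0},{"claw":0,"dx":0,"dy":0,"dz":-10,"twist":0}]'
```

```text
clock: 23.75
tool_pos: [0.5685, 0.1444, 0.1787]
eef_rot: [0.997, -0.076, -0.007, -0.005]
contact_force: [-0.2, -0.4, -0.5]
opening: 0.315
finger_force: 25.0
clock: 24.05
tool_pos: [0.5674, 0.1362, 0.1673]
eef_rot: [0.997, -0.079, -0.008, -0.002]
contact_force: [0.6, -0.7, -0.6]
opening: 0.321
finger_force: 25.0
```

```bash
python3 -m pendant '[{"claw":0,"dx":1,"dy":1.5,"dz":0,"twist":0},{"claw":0,"dx":1,"dy":1.5,"dz":-35,"twist":0},{"claw":0,"dx":1,"dy":1.5,"dz":-70,"twist":0},{"claw":0,"dx":1,"dy":1.5,"dz":-95,"twist":0},{"claw":0,"dx":1,"dy":1.5,"dz":-110,"twist":0},{"claw":0,"dx":1,"dy":1.5,"dz":-119,"twist":0},{"claw":0,"dx":1,"dy":1.5,"dz":-119,"twist":0},{"claw":0,"dx":1,"dy":1.5,"dz":-119,"twist":0}]'
python3 -m pendant '[{"claw":0.42,"dx":0,"dy":0,"dz":0,"twist":0},{"claw":0.42,"dx":0,"dy":0,"dz":0,"twist":0},{"claw":0.42,"dx":0,"dy":0,"dz":0,"twist":0},{"claw":0.42,"dx":0,"dy":0,"dz":0,"twist":0},{"claw":0.42,"dx":0,"dy":0,"dz":45,"twist":0},{"claw":0.42,"dx":0,"dy":0,"dz":90,"twist":0},{"claw":0.42,"dx":0,"dy":0,"dz":120,"twist":0},{"claw":0.42,"dx":0,"dy":0,"dz":120,"twist":0}]'
python3 -m pendant '[{"claw":0.5,"dx":-17,"dy":-100,"dz":0,"twist":0},{"claw":0.5,"dx":-17,"dy":-100,"dz":0,"twist":0},{"claw":0.5,"dx":-17,"dy":-100,"dz":0,"twist":0},{"claw":0.5,"dx":-17,"dy":-100,"dz":0,"twist":0},{"claw":0.5,"dx":-17,"dy":-100,"dz":0,"twist":0}]'
python3 - <<'E'
from h import *
p,d=snap('top','t4.png')
cv2.imwrite('pics/t4c.png',cv2.resize(p[130:250,100:360],(780,360),interpolation=cv2.INTER_CUBIC))
E
```

```text
clock: 24.85
tool_pos: [0.5695, 0.14, 0.0494]
eef_rot: [0.997, -0.079, -0.007, -0.003]
contact_force: [0.6, 0.6, -0.3]
opening: 0.314
finger_force: 25.0
clock: 25.65
tool_pos: [0.5716, 0.1416, 0.1732]
eef_rot: [0.997, -0.078, -0.004, -0.005]
contact_force: [-0.6, -0.3, -0.3]
opening: 0.421
finger_force: 0.0
clock: 26.15
tool_pos: [0.5519, 0.0415, 0.1683]
eef_rot: [0.997, -0.078, -0.008, -0.004]
contact_force: [0.4, 0.6, 0.3]
opening: 0.502
finger_force: 0.0
```

View pics/t4c.png

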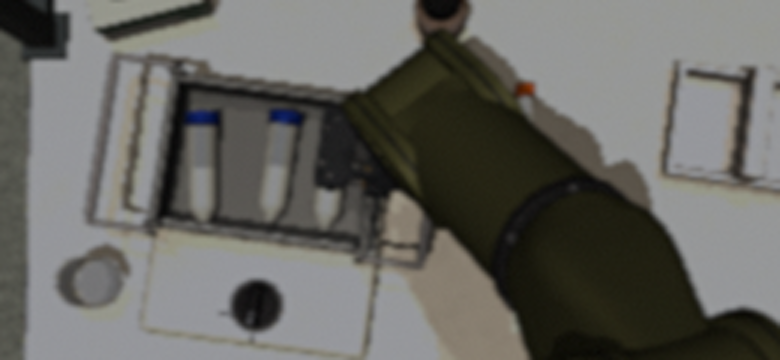

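All three tubes are in the crate. The gripper is over the right bail's bar; grip it and swing it back in.

```bash
python3 -m pendant '[{"claw":0.5,"dx":0,"dy":-1,"dz":-45,"twist":0},{"claw":0.5,"dx":0,"dy":-1,"dz":-87,"twist":0},{"claw":0.5,"dx":0,"dy":-1,"dz":-87,"twist":0},{"claw":0.5,"dx":0,"dy":-1,"dz":-87,"twist":0},{"claw":0,"dx":0,"dy":-1,"dz":-87,"twist":0},{"claw":0,"dx":0,"dy":-1,"dz":-87,"twist":0},{"claw":0,"dx":0,"dy":-1,"dz":-87,"twist":0},{"claw":0,"dx":0,"dy":-1,"dz":-87,"twist":0}]' 15
python3 -m pendant '[{"claw":0,"dx":0,"dy":0,"dz":0,"twist":0},{"claw":0,"dx":0,"dy":0,"dz":0,"twist":0}]'
```

```text
clock: 27.0
tool_pos: [0.5525, 0.0391, 0.0827]
eef_rot: [0.997, -0.078, -0.007, -0.003]
contact_force: [0.2, -0.5, -0.3]
opening: 0.159
finger_force: 0.0
clock: 27.2
tool_pos: [0.5526, 0.04, 0.0821]
eef_rot: [0.997, -0.078, -0.007, -0.004]
contact_force: [0.5, 1.5, -0.2]
opening: 0.099
finger_force: 14.8
```

```bash
python3 -m pendant '[{"claw":0,"dx":0.7,"dy":4.6,"dz":23,"twist":0},{"claw":0,"dx":2.7,"dy":17.4,"dz":42.4,"twist":0},{"claw":0,"dx":5.7,"dy":36.6,"dz":55.4,"twist":0},{"claw":0,"dx":9.2,"dy":59.3,"dz":60,"twist":0},{"claw":0,"dx":12.7,"dy":82,"dz":55.4,"twist":0},{"claw":0,"dx":15.7,"dy":101.2,"dz":42.4,"twist":0},{"claw":0,"dx":17.7,"dy":114,"dz":23,"twist":0},{"claw":0,"dx":18.4,"dy":118.6,"dz":2,"twist":0}]'
python3 -m pendant '[{"claw":0,"dx":0,"dy":0,"dz":-2,"twist":0},{"claw":0,"dx":0,"dy":0,"dz":-4,"twist":0},{"claw":0,"dx":0,"dy":0,"dz":-4,"twist":0}]'
python3 -m pendant '[{"claw":0.5,"dx":0,"dy":0,"dz":0,"twist":0},{"claw":0.5,"dx":0,"dy":0,"dz":0,"twist":0},{"claw":0.5,"dx":0,"dy":0,"dz":0,"twist":0},{"claw":0.5,"dx":0,"dy":0,"dz":45,"twist":0},{"claw":0.5,"dx":0,"dy":0,"dz":90,"twist":0},{"claw":0.5,"dx":8,"dy":50,"dz":90,"twist":0},{"claw":0.5,"dx":16,"dy":100,"dz":90,"twist":0},{"claw":0.5,"dx":30,"dy":198,"dz":90,"twist":0}]'
python3 -m pendant '[{"claw":0.5,"dx":3,"dy":48,"dz":0,"twist":0},{"claw":0.5,"dx":0,"dy":50,"dz":0,"twist":0},{"claw":0.5,"dx":0,"dy":50,"dz":0,"twist":0}]'
python3 -c "
from h import *
p,d=snap('side','s5.png');
cv2.imwrite('pics/s5c.png',cv2.resize(p[60:260,150:350],(600,600)))"
```

```text
clock: 28.0
tool_pos: [0.5701, 0.1583, 0.0832]
eef_rot: [0.997, -0.078, -0.008, -0.003]
contact_force: [-0.6, -2.2, 2.0]
opening: 0.077
finger_force: 14.7
clock: 28.3
tool_pos: [0.5702, 0.1586, 0.0803]
eef_rot: [0.997, -0.078, -0.008, -0.004]
contact_force: [-0.1, 3.7, 0.2]
opening: 0.079
finger_force: 14.8
clock: 29.1
tool_pos: [0.5941, 0.3064, 0.1705]
eef_rot: [0.997, -0.079, -0.007, -0.003]
contact_force: [1.0, -0.2, -0.4]
opening: 0.502
finger_force: 0.0
clock: 29.4
tool_pos: [0.5919, 0.3576, 0.1695]
eef_rot: [0.997, -0.077, -0.008, -0.003]
contact_force: [-0.7, 0.0, 0.2]
opening: 0.498
finger_force: 0.0
```

View pics/s5c.png

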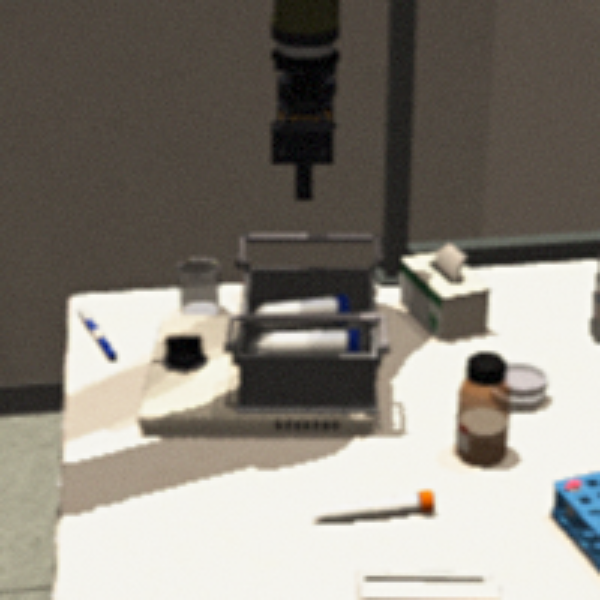

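The right bail is back in (bar at crop row 320). Next, the left bail (bar at row 238).

```bash
python3 -m pendant '[{"claw":0.5,"dx":9,"dy":-1.5,"dz":-45,"twist":0},{"claw":0.5,"dx":9,"dy":-1.5,"dz":-88,"twist":0},{"claw":0.5,"dx":9,"dy":-1.5,"dz":-88,"twist":0},{"claw":0.5,"dx":9,"dy":-1.5,"dz":-88,"twist":0},{"claw":0,"dx":9,"dy":-1.5,"dz":-88,"twist":0},{"claw":0,"dx":9,"dy":-1.5,"dz":-88,"twist":0},{"claw":0,"dx":9,"dy":-1.5,"dz":-88,"twist":0},{"claw":0,"dx":9,"dy":-1.5,"dz":-88,"twist":0}]' 15
python3 -m pendant '[{"claw":0,"dx":0,"dy":0,"dz":0,"twist":0},{"claw":0,"dx":0,"dy":0,"dz":0,"twist":0}]'
```

```text
clock: 30.25
tool_pos: [0.6027, 0.3549, 0.0829]
eef_rot: [0.997, -0.078, -0.007, -0.004]
contact_force: [0.5, 0.3, 0.4]
opening: 0.158
finger_force: 0.0
clock: 30.45
tool_pos: [0.6027, 0.3558, 0.0824]
eef_rot: [0.997, -0.078, -0.007, -0.004]
contact_force: [1.2, 1.8, 1.1]
opening: 0.082
finger_force: 14.7
```

```bash
python3 -m pendant '[{"claw":0,"dx":-0.7,"dy":-4.6,"dz":23,"twist":0},{"claw":0,"dx":-2.7,"dy":-17.4,"dz":42.4,"twist":0},{"claw":0,"dx":-5.7,"dy":-36.6,"dz":55.4,"twist":0},{"claw":0,"dx":-9.2,"dy":-59.3,"dz":60,"twist":0},{"claw":0,"dx":-12.7,"dy":-82,"dz":55.4,"twist":0},{"claw":0,"dx":-15.7,"dy":-101.2,"dz":42.4,"twist":0},{"claw":0,"dx":-17.7,"dy":-114,"dz":23,"twist":0},{"claw":0,"dx":-18.4,"dy":-118.6,"dz":2,"twist":0}]'
python3 -m pendant '[{"claw":0,"dx":0,"dy":0,"dz":-2,"twist":0},{"claw":0,"dx":0,"dy":0,"dz":-4,"twist":0},{"claw":0,"dx":0,"dy":0,"dz":-4,"twist":0}]'
python3 -m pendant '[{"claw":0.5,"dx":0,"dy":0,"dz":0,"twist":0},{"claw":0.5,"dx":0,"dy":0,"dz":0,"twist":0},{"claw":0.5,"dx":0,"dy":0,"dz":0,"twist":0},{"claw":0.5,"dx":0,"dy":0,"dz":45,"twist":0},{"claw":0.5,"dx":0,"dy":0,"dz":90,"twist":0},{"claw":0.5,"dx":0,"dy":-40,"dz":120,"twist":0},{"claw":0.5,"dx":0,"dy":-90,"dz":120,"twist":0},{"claw":0.5,"dx":0,"dy":-140,"dz":120,"twist":0}]'
python3 -m pendant '[{"claw":0.5,"dx":-40,"dy":-200,"dz":0,"twist":0},{"claw":0.5,"dx":-40,"dy":-200,"dz":0,"twist":0},{"claw":0.5,"dx":-40,"dy":-200,"dz":0,"twist":0},{"claw":0.5,"dx":-40,"dy":-200,"dz":0,"twist":0},{"claw":0.5,"dx":-40,"dy":-200,"dz":0,"twist":0},{"claw":0.5,"dx":-40,"dy":-200,"dz":0,"twist":0}]'
python3 - <<'E'
from h import *
p,d=snap('top','t5.png'); P=cloud('top',d)
for zl,zh in [(.085,.105),(.03,.06)]:
    m=(P[...,0]>.5)&(P[...,0]<.7)&(P[...,1]>-.4)&(P[...,1]<-.18)&(P[...,2]>zl)&(P[...,2]<zh)
    if m.sum()>10: print(m.sum(),fitline(P[m][:,:2]),cv2.minAreaRect(P[m][:,:2].astype(np.float32)))
print(place('top','tray_handle',.08),place('top','tray_under',.008))
cv2.imwrite('pics/t5c.png',cv2.resize(p[120:260,100:400],(780,364),interpolation=cv2.INTER_CUBIC))
p,d=snap('side','s6.png'); P=cloud('side',d)
m=(P[...,0]>.5)&(P[...,0]<.7)&(P[...,1]>-.4)&(P[...,1]<-.18)&(P[...,2]>.085)&(P[...,2]<.105)
print('side',m.sum(),fitline(P[m][:,:2]),cv2.minAreaRect(P[m][:,:2].astype(np.float32)))
print(place('side','tray_handle',.08))
E
```

```text
clock: 31.25
tool_pos: [0.5839, 0.2377, 0.0838]
eef_rot: [0.997, -0.078, -0.007, -0.005]
contact_force: [0.7, 7.0, 0.4]
opening: 0.089
finger_force: 14.7
clock: 31.55
tool_pos: [0.5838, 0.2376, 0.08]
eef_rot: [0.997, -0.078, -0.008, -0.004]
contact_force: [0.1, 4.1, 0.7]
opening: 0.091
finger_force: 14.8
clock: 32.35
tool_pos: [0.5842, 0.0941, 0.2011]
eef_rot: [0.997, -0.078, -0.007, -0.003]
contact_force: [1.5, -1.2, -0.6]
opening: 0.499
finger_force: 0.0
clock: 32.95
tool_pos: [0.5429, -0.1068, 0.1996]
eef_rot: [0.997, -0.081, -0.008, -0.002]
contact_force: [0.7, -0.1, 0.2]
opening: 0.501
finger_force: 0.0
128 (array([ 0.63336176, -0.2883551 ]), np.float64(-2.0739325845969345)) ((0.6274032592773438, -0.2869458794593811), (0.02108478732407093, 0.06960847228765488), 83.27946472167969)
231 (array([ 0.61175593, -0.34273346]), np.float64(13.693842810979318)) ((0.603201687335968, -0.3108416795730591), (0.1030469685792923, 0.11667665839195251), 81.4742660522461)
[(0.65, 353, 173, array([ 0.5992, -0.2856,  0.08  ]))] [(0.57, 345, 173, array([ 0.6095, -0.2775,  0.008 ])), (0.53, 204, 184, array([0.5849, 0.1648, 0.008 ]))]
side 342 (array([ 0.60686313, -0.28424347]), np.float64(-8.990664662346152)) ((0.606798529624939, -0.2839282751083374), (0.025643672794103622, 0.10880279541015625), 81.8717041015625)
[(0.88, 293, 263, array([ 0.6077, -0.2876,  0.08  ]))]
```

View pics/t5c.png

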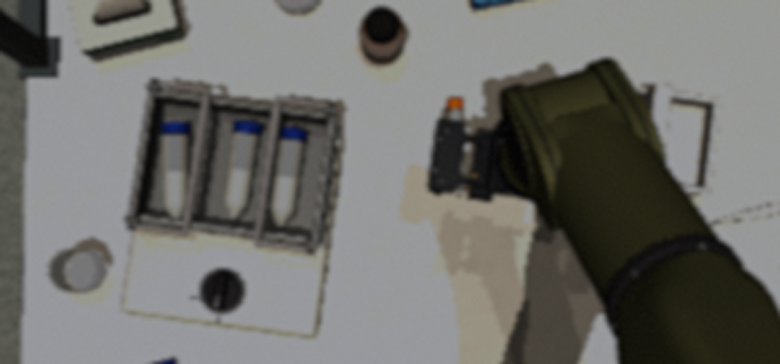

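All tubes are in and both bails are in (bars at crop x≈200 and 268). Now the tray: handle at about (0.607, -0.284), yaw ≈ -9°.

```bash
python3 -m pendant '[{"claw":0.5,"dx":64,"dy":-179,"dz":-40,"twist":0},{"claw":0.5,"dx":64,"dy":-179,"dz":-40,"twist":0},{"claw":0.5,"dx":64,"dy":-179,"dz":-40,"twist":0},{"claw":0.5,"dx":64,"dy":-179,"dz":-40,"twist":0},{"claw":0.5,"dx":64,"dy":-179,"dz":-40,"twist":0},{"claw":0.5,"dx":64,"dy":-179,"dz":-40,"twist":0},{"claw":0.5,"dx":64,"dy":-179,"dz":-40,"twist":0},{"claw":0.5,"dx":64,"dy":-179,"dz":-40,"twist":0}]'
```

```text
clock: 34.0
tool_pos: [0.6084, -0.2803, 0.1603]
eef_rot: [0.997, -0.076, -0.008, -0.004]
contact_force: [-1.2, -1.0, 0.2]
opening: 0.5
finger_force: 0.0
```

```bash
python3 -m pendant '[{"claw":0.5,"dx":-1,"dy":-2,"dz":-40,"twist":-0.004},{"claw":0.5,"dx":-1,"dy":-2,"dz":-80,"twist":-0.004},{"claw":0.5,"dx":-1,"dy":-2,"dz":-99,"twist":-0.004},{"claw":0.5,"dx":-1,"dy":-2,"dz":-99,"twist":-0.004},{"claw":0.0,"dx":-1,"dy":-2,"dz":-99,"twist":-0.004},{"claw":0.0,"dx":-1,"dy":-2,"dz":-99,"twist":-0.004},{"claw":0.0,"dx":-1,"dy":-2,"dz":-99,"twist":-0.004},{"claw":0.0,"dx":-1,"dy":-2,"dz":-99,"twist":-0.004}]' 40
python3 -m pendant '[{"claw":0,"dx":0,"dy":0,"dz":0,"twist":0},{"claw":0,"dx":0,"dy":0,"dz":0,"twist":0}]'
python3 -c "from h import *;show_state()"
```

```text
clock: 34.8
tool_pos: [0.6083, -0.2839, 0.0623]
eef_rot: [0.997, -0.08, -0.006, -0.004]
contact_force: [1.0, 2.7, 3.2]
opening: 0.182
finger_force: 40.0
clock: 35.0
tool_pos: [0.6083, -0.2835, 0.062]
eef_rot: [0.997, -0.08, -0.006, -0.004]
contact_force: [0.8, 4.5, 5.7]
opening: 0.184
finger_force: 40.0
 35.0 [ 0.6083 -0.2835  0.062 ] yaw -9.16 op 0.184 F [0.8 4.5 5.7] ff 40.00173568725586
```

```bash
python3 -m pendant '[{"claw":0.5,"dx":0,"dy":0,"dz":0,"twist":0},{"claw":0.5,"dx":0,"dy":0,"dz":0,"twist":0},{"claw":0.5,"dx":0,"dy":0,"dz":-7,"twist":0},{"claw":0.5,"dx":0,"dy":0,"dz":-7,"twist":0},{"claw":0,"dx":0,"dy":0,"dz":-7,"twist":0},{"claw":0,"dx":0,"dy":0,"dz":-7,"twist":0},{"claw":0,"dx":0,"dy":0,"dz":-7,"twist":0},{"claw":0,"dx":0,"dy":0,"dz":-7,"twist":0}]' 30
python3 -m pendant '[{"claw":0,"dx":0,"dy":0,"dz":0,"twist":0},{"claw":0,"dx":0,"dy":0,"dz":0,"twist":0}]'
python3 - <<'E'
from h import *
show_state(); p,d=snap('side','s7.png')
cv2.imwrite('pics/s7c.png',cv2.resize(p[190:330,240:400],(640,560)))
E
```

```text
clock: 35.8
tool_pos: [0.6073, -0.2838, 0.0539]
eef_rot: [0.997, -0.08, -0.008, -0.004]
contact_force: [0.3, 0.6, -2.5]
opening: 0.207
finger_force: 29.4
clock: 36.0
tool_pos: [0.6069, -0.2848, 0.0536]
eef_rot: [0.997, -0.08, -0.008, -0.003]
contact_force: [0.7, 1.1, -1.0]
opening: 0.208
finger_force: 29.6
 36.0 [ 0.6069 -0.2848  0.0536] yaw -9.2 op 0.208 F [ 0.7  1.1 -1. ] ff 29.560994803905487
```

View pics/s7c.png

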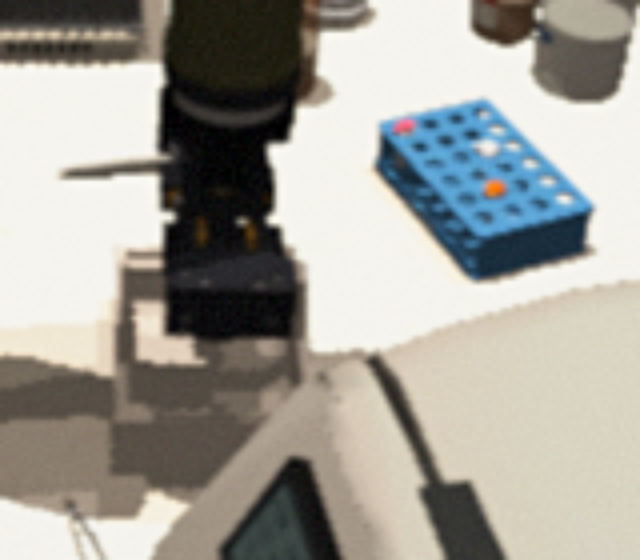

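```bash
python3 -m pendant '[{"claw":0.5,"dx":0,"dy":0,"dz":0,"twist":0},{"claw":0.5,"dx":0,"dy":0,"dz":0,"twist":0},{"claw":0.5,"dx":1,"dy":1,"dz":16,"twist":0},{"claw":0.5,"dx":1,"dy":1,"dz":16,"twist":0},{"claw":0,"dx":1,"dy":1,"dz":16,"twist":0},{"claw":0,"dx":1,"dy":1,"dz":16,"twist":0},{"claw":0,"dx":1,"dy":1,"dz":16,"twist":0},{"claw":0,"dx":1,"dy":1,"dz":16,"twist":0}]' 40
python3 -m pendant '[{"claw":0,"dx":0,"dy":0,"dz":0,"twist":0},{"claw":0,"dx":0,"dy":0,"dz":0,"twist":0}]'
python3 -c "from h import *;show_state()"
```

```text
clock: 36.85
tool_pos: [0.6075, -0.2847, 0.0694]
eef_rot: [0.997, -0.08, -0.008, -0.003]
contact_force: [-0.7, -1.3, 1.1]
opening: 0.2
finger_force: 39.5
clock: 37.05
tool_pos: [0.6075, -0.2846, 0.0695]
eef_rot: [0.997, -0.08, -0.008, -0.003]
contact_force: [-0.1, -2.0, -0.4]
opening: 0.199
finger_force: 39.5
 37.05 [ 0.6075 -0.2846  0.0695] yaw -9.23 op 0.199 F [-0.1 -2.  -0.4] ff 39.48956061154604
```

```bash
python3 -m pendant '[{"claw":0,"dx":0,"dy":0,"dz":10,"twist":0},{"claw":0,"dx":0,"dy":0,"dz":30,"twist":0},{"claw":0,"dx":0,"dy":0,"dz":55,"twist":0},{"claw":0,"dx":0,"dy":0,"dz":85,"twist":0},{"claw":0,"dx":0,"dy":0,"dz":120,"twist":0},{"claw":0,"dx":0,"dy":0,"dz":145,"twist":0},{"claw":0,"dx":0,"dy":0,"dz":160,"twist":0},{"claw":0,"dx":0,"dy":0,"dz":160,"twist":0}]' 55
python3 -m pendant '[{"claw":0,"dx":-2,"dy":20,"dz":0,"twist":0.007},{"claw":0,"dx":-4,"dy":60,"dz":0,"twist":0.007},{"claw":0,"dx":-6,"dy":100,"dz":0,"twist":0.007},{"claw":0,"dx":-9,"dy":145,"dz":0,"twist":0.007},{"claw":0,"dx":-12,"dy":190,"dz":0,"twist":0.007},{"claw":0,"dx":-15,"dy":235,"dz":0,"twist":0.007},{"claw":0,"dx":-18,"dy":275,"dz":0,"twist":0.007},{"claw":0,"dx":-20,"dy":305,"dz":0,"twist":0.007}]'
python3 -m pendant '[{"claw":0,"dx":-3,"dy":40,"dz":0,"twist":0},{"claw":0,"dx":-5,"dy":75,"dz":0,"twist":0},{"claw":0,"dx":-7,"dy":110,"dz":0,"twist":0},{"claw":0,"dx":-9,"dy":145,"dz":0,"twist":0},{"claw":0,"dx":-11,"dy":177,"dz":0,"twist":0},{"claw":0,"dx":-11,"dy":177,"dz":0,"twist":0},{"claw":0,"dx":-11,"dy":177,"dz":0,"twist":0}]'
python3 - <<'E'
from h import *
show_state(); p,d=snap('side','s8.png'); P=cloud('side',d)
cv2.imwrite('pics/s8c.png',cv2.resize(p[60:260,150:350],(600,600)))
E
```

```text
clock: 37.85
tool_pos: [0.6091, -0.2839, 0.232]
eef_rot: [0.997, -0.08, -0.006, -0.003]
contact_force: [1.1, -0.0, -2.5]
opening: 0.196
finger_force: 54.5
clock: 38.65
tool_pos: [0.5861, 0.0246, 0.2282]
eef_rot: [0.997, -0.075, -0.01, -0.004]
contact_force: [-0.2, 0.3, -2.1]
opening: 0.191
finger_force: 54.5
clock: 39.35
tool_pos: [0.5756, 0.1983, 0.2281]
eef_rot: [0.997, -0.076, -0.009, -0.002]
contact_force: [0.5, -1.0, -2.4]
opening: 0.196
finger_force: 54.5
 39.35 [0.5756 0.1983 0.2281] yaw -8.68 op 0.196 F [ 0.5 -1.  -2.4] ff 54.491230342537165
```

View pics/s8c.png

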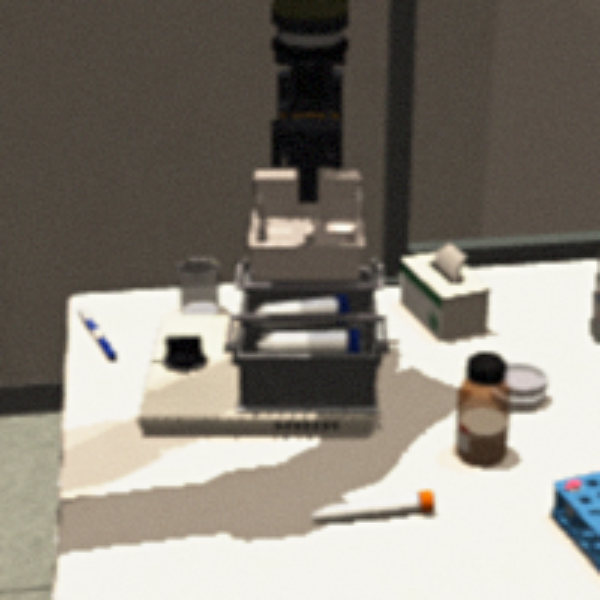

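The tray is held level above the crate at crop (308,235), its sides parallel to the bars. Lowering it.

```bash
python3 -m pendant '[{"claw":0,"dx":1,"dy":-0.5,"dz":-15,"twist":0},{"claw":0,"dx":1,"dy":-0.5,"dz":-30,"twist":0},{"claw":0,"dx":1,"dy":-0.5,"dz":-42,"twist":0},{"claw":0,"dx":1,"dy":-0.5,"dz":-50,"twist":0},{"claw":0,"dx":1,"dy":-0.5,"dz":-50,"twist":0},{"claw":0,"dx":1,"dy":-0.5,"dz":-50,"twist":0}]'
python3 - <<'E'
from h import *
s=None
p,d=snap('side'); P=cloud('side',d); show_state()
C=np.array([.5768,.198]); y=np.radians(-8.8); R=np.array([[np.cos(y),np.sin(y)],[-np.sin(y),np.cos(y)]])
L=(P[...,:2]-C)@R.T; Z=P[...,2]
w=p.astype(int).mean(-1)
m=(abs(L[...,0])<.09)&(abs(L[...,1])<.1)&(Z>.125)&(Z<.165)&(w>60)
print('tray x',m.sum(),np.percentile(L[m][:,0],[1,3,50,97,99]).round(4),'y',np.percentile(L[m][:,1],[1,3,50,97,99]).round(4),'zmin')
p2,d2=snap('top'); P2=cloud('top',d2); L2=(P2[...,:2]-C)@R.T; Z2=P2[...,2]
m=(abs(L2[...,0])<.09)&(abs(L2[...,1])<.1)&(Z2>.145)&(Z2<.17)
print('top',m.sum(),np.percentile(L2[m][:,0],[1,3,50,97,99]).round(4),np.percentile(L2[m][:,1],[1,3,50,97,99]).round(4))
E
```

```text
clock: 40.0
tool_pos: [0.5781, 0.1973, 0.1798]
eef_rot: [0.997, -0.077, -0.008, -0.003]
contact_force: [-0.0, -0.7, -2.4]
opening: 0.19
finger_force: 54.5
 40.05 [0.5783 0.1975 0.1802] yaw -8.82 op 0.196 F [ 0.2  0.2 -2.6] ff 54.488033931702375
tray x 713 [-0.0567 -0.0539 -0.0009  0.0544  0.0558] y [-0.0797 -0.0787 -0.0712  0.0744  0.076 ] zmin
top 99 [-0.0554 -0.0548 -0.0399  0.06    0.0606] [-0.0716 -0.0661  0.0603  0.0762  0.0764]
```

```bash
python3 -m pendant '[{"claw":0,"dx":-1,"dy":0.5,"dz":-4,"twist":0},{"claw":0,"dx":-1,"dy":0.5,"dz":-8,"twist":0},{"claw":0,"dx":-1,"dy":0.5,"dz":-10,"twist":0},{"claw":0,"dx":-1,"dy":0.5,"dz":-11,"twist":0},{"claw":0,"dx":-1,"dy":0.5,"dz":-11,"twist":0}]'
python3 -m pendant '[{"claw":0,"dx":0,"dy":0,"dz":-1,"twist":0},{"claw":0,"dx":0,"dy":0,"dz":-1.5,"twist":0},{"claw":0,"dx":0,"dy":0,"dz":-2,"twist":0},{"claw":0,"dx":0,"dy":0,"dz":-2,"twist":0}]'
```

```text
clock: 40.6
tool_pos: [0.5767, 0.1979, 0.1685]
eef_rot: [0.997, -0.077, -0.008, -0.003]
contact_force: [0.6, 0.4, -3.7]
opening: 0.196
finger_force: 54.5
clock: 41.0
tool_pos: [0.577, 0.1977, 0.1671]
eef_rot: [0.997, -0.077, -0.008, -0.003]
contact_force: [-0.1, -0.8, 1.7]
opening: 0.196
finger_force: 54.1
```

```bash
python3 -m pendant '[{"claw":0,"dx":0,"dy":0,"dz":-0.5,"twist":0},{"claw":0.3,"dx":0,"dy":0,"dz":-0.5,"twist":0},{"claw":0.5,"dx":0,"dy":0,"dz":-0.5,"twist":0},{"claw":0.5,"dx":0,"dy":0,"dz":-0.5,"twist":0},{"claw":0.5,"dx":0,"dy":0,"dz":30,"twist":0},{"claw":0.5,"dx":0,"dy":0,"dz":70,"twist":0},{"claw":0.5,"dx":0,"dy":0,"dz":90,"twist":0},{"claw":0.2,"dx":-20,"dy":-30,"dz":100,"twist":0}]' 20
python3 -m pendant '[{"claw":0,"dx":-40,"dy":-200,"dz":0,"twist":0},{"claw":0,"dx":-40,"dy":-200,"dz":0,"twist":0},{"claw":0,"dx":-40,"dy":-200,"dz":0,"twist":0},{"claw":0,"dx":-40,"dy":-200,"dz":0,"twist":0},{"claw":0,"dx":-40,"dy":-200,"dz":0,"twist":0},{"claw":0,"dx":-40,"dy":-200,"dz":0,"twist":0}]'
cat > chk.py <<'E'
from h import *
p,d=snap('top','chk.png'); P=cloud('top',d); show_state()
C=np.array([.5768,.198]); y=np.radians(-8.8); R=np.array([[np.cos(y),np.sin(y)],[-np.sin(y),np.cos(y)]])
L=(P[...,:2]-C)@R.T; Z=P[...,2]
for n,a,b in [('rim',.138,.165),('handle',.18,.21)]:
    m=(abs(L[...,0])<.09)&(abs(L[...,1])<.1)&(Z>a)&(Z<b); q=L[m].astype(np.float32)
    print(n,m.sum(),cv2.minAreaRect(q),fitline(q), 'z quadr',[np.median(Z[m&(L[...,0]*sx>.03)]).round(4) for sx in(1,-1)],[np.median(Z[m&(L[...,1]*sx>.05)]).round(4) for sx in(1,-1)] if n=='rim' else '')
m=(abs(L[...,0]+.14)<.03)&(abs(L[...,1])<.03)&(Z>.05)&(Z<.075); print('knob',m.sum(),L[m].mean(0),fitline(L[m]),np.median(Z[m]),cv2.minAreaRect(L[m].astype(np.float32)))
m=(abs(L[...,0]+.14)<.04)&(abs(L[...,1])<.04); print('knob z hist',np.histogram(Z[m],[.02,.03,.035,.04,.045,.05,.055,.06,.065,.07]))
q=P[(P[...,0]>.67)&(P[...,0]<.8)&(P[...,1]>-.03)&(P[...,1]<.08)&(Z>.1)&(Z<.13)]; print('amber',cv2.minAreaRect(q[:,:2].astype(np.float32)))
cv2.imwrite('pics/chkc.png',cv2.resize(p[110:260,90:350],(780,450),interpolation=cv2.INTER_CUBIC))
E
python3 chk.py
```

```text
clock: 41.8
tool_pos: [0.5591, 0.1734, 0.2692]
eef_rot: [0.997, -0.074, -0.005, -0.007]
contact_force: [-0.3, -0.2, 0.5]
opening: 0.432
finger_force: 0.0
clock: 42.4
tool_pos: [0.5167, -0.0338, 0.2666]
eef_rot: [0.997, -0.079, -0.008, -0.003]
contact_force: [0.0, 1.0, 0.9]
opening: 0.004
finger_force: 0.0
 42.45 [ 0.5171 -0.0316  0.2668] yaw -8.84 op 0.004 F [1.5 0.6 0.6] ff 0.0
rim 473 ((0.0013270527124404907, -0.0013901367783546448), (0.15624047815799713, 0.11633346229791641), 89.76172637939453) (array([0.0005842 , 0.00109264], dtype=float32), np.float64(89.93442204423205)) z quadr [np.float64(0.1457), np.float64(0.1458)] [np.float64(0.1457), np.float64(0.1459)]
handle 308 ((0.001131996512413025, -0.0014177262783050537), (0.020201275125145912, 0.10978925973176956), 89.97708129882812) (array([ 0.00037529, -0.00165881], dtype=float32), np.float64(-0.18773112804834208)) z quadr [np.float64(0.1917), np.float64(0.1919)] 
knob 63 [-0.14015252 -0.00172239] (array([-0.14015252, -0.00172239]), np.float64(-0.5713702784205665)) 0.05935134584743058 ((-0.14045439660549164, -0.0009346576407551765), (0.012600314803421497, 0.03975054621696472), 89.92942810058594)
knob z hist (array([343, 194,  59,  37,   2,   7,  28,  28,   0]), array([0.02 , 0.03 , 0.035, 0.04 , 0.045, 0.05 , 0.055, 0.06 , 0.065,
       0.07 ]))
amber ((0.7317937612533569, 0.02796424739062786), (0.04040227085351944, 0.03866920620203018), 40.81673812866211)
```

View pics/chkc.png

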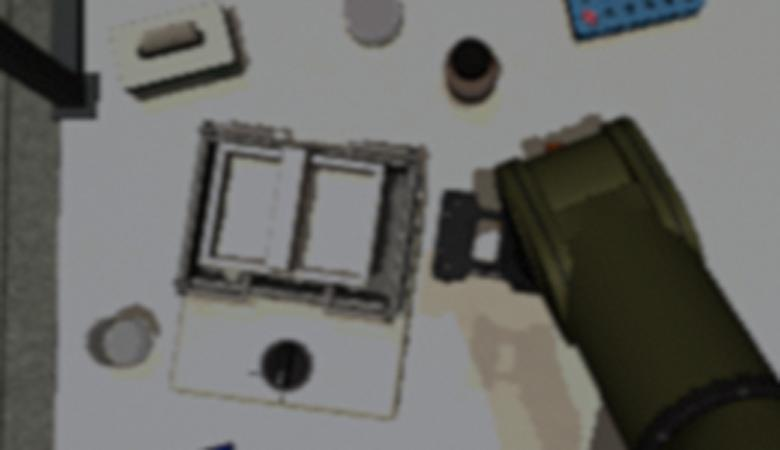

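The tray stands level, square and within ~1.5 mm of centre (crop (295,215)). The knob's bar is along the crate x at (287,365). Turning the whole gripper would hit the tray, so I'll push the bar's near end left with closed fingers, which turns it clockwise.

```bash
python3 -m pendant '[{"claw":0,"dx":-105,"dy":221,"dz":-67,"twist":0},{"claw":0,"dx":-105,"dy":221,"dz":-67,"twist":0},{"claw":0,"dx":-105,"dy":221,"dz":-67,"twist":0},{"claw":0,"dx":-105,"dy":221,"dz":-67,"twist":0},{"claw":0,"dx":-105,"dy":221,"dz":-67,"twist":0},{"claw":0,"dx":-105,"dy":221,"dz":-67,"twist":0},{"claw":0,"dx":-105,"dy":221,"dz":-67,"twist":0},{"claw":0,"dx":-105,"dy":221,"dz":-67,"twist":0}]' 20
python3 -m pendant '[{"claw":0,"dx":0,"dy":0,"dz":-40,"twist":0},{"claw":0,"dx":0,"dy":0,"dz":-80,"twist":0},{"claw":0,"dx":0,"dy":0,"dz":-110,"twist":0},{"claw":0,"dx":0,"dy":0,"dz":-110,"twist":0}]'
```

```text
clock: 43.25
tool_pos: [0.4122, 0.1891, 0.1998]
eef_rot: [0.997, -0.077, -0.007, -0.003]
contact_force: [0.5, 0.1, 0.5]
opening: 0.01
finger_force: 0.0
clock: 43.65
tool_pos: [0.4112, 0.1867, 0.0873]
eef_rot: [0.997, -0.078, -0.01, -0.001]
contact_force: [-0.2, -0.4, 0.2]
opening: 0.004
finger_force: 0.0
```

```bash
python3 -m pendant '[{"claw":0,"dx":0,"dy":0,"dz":-20,"twist":0},{"claw":0,"dx":0,"dy":0,"dz":-35,"twist":0},{"claw":0,"dx":0,"dy":0,"dz":-43,"twist":0},{"claw":0,"dx":0,"dy":0,"dz":-43,"twist":0},{"claw":0,"dx":0,"dy":0,"dz":-43,"twist":0}]'
python3 -c "
from h import *
show_state();K=np.array([.4381,.2195]);y=np.radians(-8.8);s=r.get_state();d=np.array(s['tool_pos'])[:2]-K;print((d@[np.cos(y),np.sin(y)]).round(4),(d@[-np.sin(y),np.cos(y)]).round(4))"
```

```text
clock: 44.15
tool_pos: [0.4126, 0.1888, 0.0476]
eef_rot: [0.997, -0.077, -0.007, -0.003]
contact_force: [0.0, -0.6, -0.7]
opening: 0.005
finger_force: 0.0
 44.15 [0.4126 0.1888 0.0476] yaw -8.88 op 0.005 F [ 0.  -0.6 -0.7] ff 0.0
-0.0205 -0.0343
```

```bash
python3 -m pendant '[{"claw":0,"dx":0.8,"dy":5,"dz":0,"twist":0},{"claw":0,"dx":1.5,"dy":9.9,"dz":0,"twist":0},{"claw":0,"dx":2.1,"dy":13.8,"dz":0,"twist":0},{"claw":0,"dx":2.4,"dy":15.8,"dz":0,"twist":0},{"claw":0,"dx":2.4,"dy":15.8,"dz":0,"twist":0}]'
python3 -m pendant '[{"claw":0,"dx":0.5,"dy":3,"dz":0,"twist":0},{"claw":0,"dx":0.9,"dy":6,"dz":0,"twist":0},{"claw":0,"dx":0.9,"dy":6,"dz":0,"twist":0}]'
python3 - <<'E'
from h import *
K=np.array([.4381,.2195]);y=np.radians(-8.8);s=r.get_state();d=np.array(s['tool_pos'])[:2]-K;print((d@[np.cos(y),np.sin(y)]).round(4),(d@[-np.sin(y),np.cos(y)]).round(4))
p,d=snap('side','k1.png'); P=cloud('side',d)
ex=np.array([np.cos(y),np.sin(y)]);ey=np.array([-ex[1],ex[0]]);L=np.stack([(P[...,:2]-K)@ex,(P[...,:2]-K)@ey],-1)
m=(np.hypot(L[...,0],L[...,1])<.026)&(P[...,2]>.045)&(P[...,2]<.07)
print(m.sum(),fitline(L[m]))
E
```

```text
clock: 44.65
tool_pos: [0.4137, 0.2044, 0.0468]
eef_rot: [0.997, -0.077, -0.008, -0.002]
contact_force: [-1.7, -1.2, 1.5]
opening: 0.008
finger_force: 1.0
clock: 44.95
tool_pos: [0.4136, 0.2092, 0.0466]
eef_rot: [0.997, -0.077, -0.009, -0.001]
contact_force: [-3.3, -3.4, 4.4]
opening: 0.002
finger_force: 2.7
-0.0226 -0.0139
44 (array([ 0.0022331 , -0.00803433]), np.float64(-24.570658415208015))
```

```bash
python3 -m pendant '[{"claw":0,"dx":1,"dy":2.5,"dz":1,"twist":0},{"claw":0,"dx":2,"dy":5,"dz":1,"twist":0},{"claw":0,"dx":2,"dy":5,"dz":1,"twist":0}]'
python3 -m pendant '[{"claw":0,"dx":1,"dy":2.5,"dz":0,"twist":0},{"claw":0,"dx":1.5,"dy":4,"dz":0,"twist":0},{"claw":0,"dx":1.5,"dy":4,"dz":0,"twist":0}]'
python3 - <<'E'
from h import *
K=np.array([.4381,.2195]);y=np.radians(-8.8);R=np.array([[np.cos(y),np.sin(y)],[-np.sin(y),np.cos(y)]])
s=r.get_state();print(R@(np.array(s['tool_pos'])[:2]-K),R@np.array(s['contact_force'])[:2])
E
```

```text
clock: 45.3
tool_pos: [0.4147, 0.2126, 0.0471]
eef_rot: [0.997, -0.078, -0.01, 0.0]
contact_force: [-4.1, -5.8, 0.6]
opening: 0.004
finger_force: 2.9
clock: 45.6
tool_pos: [0.4155, 0.2159, 0.047]
eef_rot: [0.997, -0.078, -0.011, 0.001]
contact_force: [-3.7, -6.7, -0.1]
opening: 0.001
finger_force: 3.0
[-0.02176636 -0.0070315 ] [-2.68496344 -7.14585577]
```

```bash
python3 -m pendant '[{"claw":0,"dx":1,"dy":2.5,"dz":0,"twist":0},{"claw":0,"dx":2.5,"dy":5,"dz":0,"twist":0},{"claw":0,"dx":2.5,"dy":5,"dz":0,"twist":0}]'
python3 -m pendant '[{"claw":0,"dx":1.5,"dy":1,"dz":0,"twist":0},{"claw":0,"dx":3,"dy":2,"dz":0,"twist":0},{"claw":0,"dx":3,"dy":2,"dz":0,"twist":0}]'
python3 - <<'E'
from h import *
K=np.array([.4381,.2195]);y=np.radians(-8.8);R=np.array([[np.cos(y),np.sin(y)],[-np.sin(y),np.cos(y)]])
s=r.get_state();print(R@(np.array(s['tool_pos'])[:2]-K),R@np.array(s['contact_force'])[:2])
E
```

```text
clock: 45.9
tool_pos: [0.4156, 0.2187, 0.0467]
eef_rot: [0.997, -0.078, -0.013, 0.003]
contact_force: [-7.5, -9.6, 1.7]
opening: 0.006
finger_force: 4.8
clock: 46.2
tool_pos: [0.4159, 0.2188, 0.0466]
eef_rot: [0.997, -0.077, -0.015, 0.006]
contact_force: [-12.2, -10.9, 5.3]
opening: 0.004
finger_force: 7.3
[-0.02185136 -0.00413147] [-10.37905766 -12.65968496]
```

```bash
python3 -m pendant '[{"claw":0,"dx":1.5,"dy":1.5,"dz":0,"twist":0},{"claw":0,"dx":3,"dy":3,"dz":0,"twist":0},{"claw":0,"dx":3,"dy":3,"dz":0,"twist":0}]'
python3 - <<'E'
from h import *
p,d=snap('side','k2.png')
cv2.imwrite('pics/k2c.png',cv2.resize(p[130:210,170:290],(780,520),interpolation=cv2.INTER_CUBIC))
E
```

```text
clock: 46.5
tool_pos: [0.416, 0.2189, 0.0465]
eef_rot: [0.997, -0.078, -0.018, 0.008]
contact_force: [-15.8, -15.7, 9.7]
opening: 0.007
finger_force: 9.9
```

View pics/k2c.png

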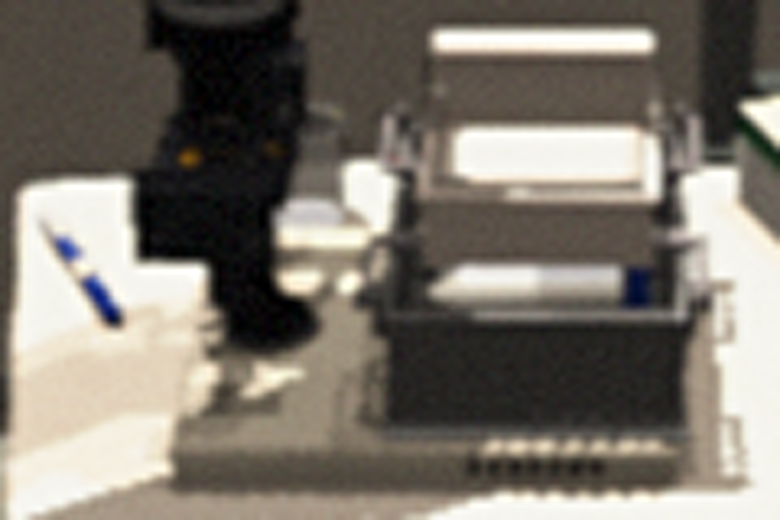

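The tool is stalled firmly against the knob (crop (270,315)) as the force rises, so the knob is at its stop; the tray is undisturbed. Backing off along the same path.

```bash
python3 -m pendant '[{"claw":0,"dx":-8,"dy":-6,"dz":0,"twist":0},{"claw":0,"dx":-13,"dy":-14,"dz":0,"twist":0},{"claw":0,"dx":-16,"dy":-26,"dz":0,"twist":0},{"claw":0,"dx":-17,"dy":-44,"dz":0,"twist":0},{"claw":0,"dx":-17,"dy":-56,"dz":0,"twist":0},{"claw":0,"dx":-17,"dy":-56,"dz":40,"twist":0},{"claw":0,"dx":-17,"dy":-56,"dz":85,"twist":0},{"claw":0,"dx":-17,"dy":-56,"dz":130,"twist":0}]'
python3 -m pendant '[{"claw":0,"dx":60,"dy":-200,"dz":60,"twist":0},{"claw":0,"dx":60,"dy":-200,"dz":60,"twist":0},{"claw":0,"dx":60,"dy":-200,"dz":60,"twist":0},{"claw":0,"dx":60,"dy":-200,"dz":60,"twist":0},{"claw":0,"dx":60,"dy":-200,"dz":60,"twist":0},{"claw":0,"dx":60,"dy":-200,"dz":60,"twist":0},{"claw":0,"dx":60,"dy":-200,"dz":60,"twist":0}]'
python3 chk.py
python3 - <<'E'
from h import *
p,d=snap('top'); 
print(place('top','glass_beaker',0),place('top','slim_tube',0))
E
```

```text
clock: 47.35
tool_pos: [0.4111, 0.1726, 0.1792]
eef_rot: [0.997, -0.078, -0.007, -0.003]
contact_force: [1.1, 0.6, -0.0]
opening: 0.009
finger_force: 0.0
clock: 48.05
tool_pos: [0.4702, -0.0264, 0.2377]
eef_rot: [0.997, -0.077, -0.007, -0.003]
contact_force: [-0.6, 1.1, 0.4]
opening: 0.008
finger_force: 0.0
 48.1 [ 0.4699 -0.0254  0.2375] yaw -8.75 op 0.007 F [-0.5  0.3  0.7] ff 0.0
rim 475 ((0.0011014379560947418, -0.0013190805912017822), (0.1564219743013382, 0.11605178564786911), 89.75414276123047) (array([0.0009321, 0.0011646], dtype=float32), np.float64(89.44397689451016)) z quadr [np.float64(0.1456), np.float64(0.146)] [np.float64(0.1462), np.float64(0.1459)]
handle 308 ((0.0008643604815006256, -0.0012735873460769653), (0.020877256989479065, 0.10982009768486023), 89.2783432006836) (array([ 0.00037017, -0.00165141], dtype=float32), np.float64(-0.2724545427586135)) z quadr [np.float64(0.1923), np.float64(0.1921)] 
knob 60 [-0.14061825 -0.00168988] (array([-0.14061825, -0.00168988]), np.float64(-4.285021090439682)) 0.059304821445931216 ((-0.14044909179210663, -0.0011160913854837418), (0.011700565926730633, 0.040380269289016724), 85.86923217773438)
knob z hist (array([379, 153,  62,  38,   4,   4,  31,  22,   3]), array([0.02 , 0.03 , 0.035, 0.04 , 0.045, 0.05 , 0.055, 0.06 , 0.065,
       0.07 ]))
amber ((0.731296956539154, 0.02786504477262497), (0.03994748741388321, 0.03854867070913315), 45.44389343261719)
[(0.57, 129, 226, array([0.4588, 0.3977, 0.    ]))] [(0.46, 272, 172, array([ 0.6185, -0.0492,  0.    ]))]
```

```bash
python3 -c "
from plant import r
print(r.finish_job())"
```

```text
the job is handed in; nothing more can be done
None
```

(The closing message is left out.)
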